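# Repack the blade-change kit

## Robot

A 6-joint arm with a two-finger parallel gripper is mounted at the origin on the work surface; the furniture and walls round the work are solid. World frame = base frame: x ahead of the robot, y to its left, z up, the work surface at z = 0. Lengths are in m, angles in rad, forces in N, time in s.
With the tool pointing down it reaches from about 0.35 to 0.85 m from the base axis. Payload 8.1 kg.
Tool frame: the origin (TCP) lies on the centre line of the jaws, within the pads' length; the fingertips stand 17 mm ahead of it and the grasp point (between the pads) lies 2 mm behind it (bot.tips_ahead is the distance from the TCP to the fingertips, in m); z points along the fingers, y is the line along which they close (so a half turn about z gives the same grasp; the last joint's range is limited). The gripper opens to 85 mm and grips with 20 to 120 N. Pads are 22 mm wide; open, the fingers measure 114 mm over their backs; the gripper's body (76 mm by 85 mm) begins 54 mm behind the grasp point. The pads swing forward as they close: fully open they stand 13 mm farther back than shut.
Start: joints at [-1.415, 0.13, 1.488, -0, 1.523, -0.085], TCP at [0.143, -0.583, 0.248] pointing down, gripper open.
Joint ranges: [-2.96, 2.96], [-0.89, 2.26], [0.02, 2.5], [-1.34, 4.48], [0, 2.73], [-2.66, 2.66]. Speed limits (rad/s): [2.39, 2.39, 2.79, 3.14, 3.14, 3.14].

## Interface

Orientations are given as a rotation vector (axis times angle).
In Python, from bench import bot, cams, order, spotter gives the robot as it stands.
- The arm moves only by the tool move_arm, never from a script. Its argument "increments" is a list of rows, each an object with "xyz": the shift along the tool's x, y, z in m, a list of three; "yaw": the turn about the tool's z in rad; "gripper": the opening, from -1 (shut) to 1 (fully open). A call has 1 to 5 rows; each row shifts and turns the commanded pose from where the row before left it, along the tool's axes as they then stand; what a row does not reach is not made up. A row lasts 1/10 s, in which the tool goes at most 50 mm and 8.59 degrees, less where a joint would pass 70% of its speed; a pose out of reach is approached as far as the arm can. A call is refused whole if a number of a shift passes 0.05 or a number of a turn 0.15, either way. A call with a gripper value outside its range is refused whole. The fingers move at their own pace and stop on an object; "newtons" is the grip in N (left out, the last holds). Time passes only in rows, so rows that do not move let the fingers close. It gives the time, the measured TCP pose, the force, the opening and the grip force at its end, in the units of the state.
- bot.observe(): the state, without advancing time (a new reading comes with each control period).
- cams.camera(name): name is "scene" or "top" or "wrist"; returns (picture, depth): 420x560x3 uint8, red, green, blue; 420x560 float32, m along the optical axis (not along the pixel's ray), 0 where there is no reading.
- cams.calibration(name): a dict with "intrinsics" (3x3 intrinsics, pixels), "pose" (4x4, takes a point from camera to world coordinates). Camera axes: x right, y up, looking along -z (the intrinsics and any distortion apply to the point x, -y, -z); pixel columns grow to the right and rows downward; lengths in m; the calibration is good to about 2 mm. A picture is of the moment at which its call begins: read the wrist's pose just before it. calibration takes no time and is no camera call; for the wrist camera it gives the pose at the moment of the call.
- order.hand_in(): hands the job in; it is judged then, once.
Trained networks look in the newest picture that a camera, given by its name, has taken for a name from the list of things; names that differ only in an ending like _2 or _b are one class to them, and where a whole thing is asked for, a point or a joint stands for the part that bears it (a point fixed in the world has none). Each returns a list of dicts, best first, with "score" (0 to 1); they miss things now and then, are a little off and sometimes report something else, mostly with a low value. They report only what shows in the picture. A call takes as long as a camera call. They do not tell look-alikes from the thing itself.
- spotter.boxes_of(camera, query): "extent" ([centre column, centre row, width, height] in pixels, round what is visible of it).
- spotter.cut_out(camera, query): "mask" (420x560 bool, what is visible of it) and "extent" ([centre column, centre row, width, height] in pixels, round what is visible of it).
- spotter.spot_point(camera, query): "uv" ([column, row] in pixels: a listed point, or the origin of a listed thing).
The state is a dict: "clock": time; "qpos": joint angles; "qvel": joint speeds; "joint_efforts": joint torques, N m; "position": TCP position; "eef_rot": TCP orientation; "contact_force": force on the tool from outside, world axes, zero at the start; "moment": the same for the moment, N m; "grip_width": opening from 0.0 (shut) to 1.0 (fully open); "finger_force": force on a finger pad.
Only numpy, scipy, OpenCV 4.12 (cv2) and the standard library are available. Lean on these libraries where they do the work, as an engineer would, in place of code of your own. Each camera call takes 0.05 s, during which the arm holds its last target. There are 200 camera calls.

## Task

Repack the saw's blade-change kit: put the steel blade flange, the black star knob, the green wax tin and the yellow tape measure each into the red-floored foam well that is cut to its outline, fully down on the floor of the well and level, the same way up as they stand now. Leave the spanner that is already packed in the tray and the grey screw cup among the things where they are.

Things in the scene. Friction and masses are not known exactly. Their poses are not given: they have to be found in the camera images.
- flange: turned steel blade flange lying hub up: disc 90 mm in diameter and 10 mm thick, on it a raised hub ring 48 mm in outer diameter that reaches 19 mm above the underside, with a bore through it. 0.21 kg. Grasp the hub across its 48 mm. Origin: centre of the underside; z up. Any yaw is alike.
- star_knob: the only black star-shaped clamping knob on this side of the fence, standing on its face, threaded steel stud up: head 47 mm across, up to 13 mm above the table; boss 24 mm in diameter up to 21 mm; stud 8 mm in diameter up to 52 mm. Grasp the stud. Origin: centre of the underside (the stud's axis is 1 mm off it); z up. Any yaw is alike.
- wax_tin: round dark green tin, 66 mm in diameter, 49 mm high, standing upright, lid fixed. 0.11 kg. Grasp across its diameter, near the top. Origin: centre of the underside; z up.
- tape_measure: yellow and black tape measure standing upright: 34 mm thick along its x, 86 mm long along its y, 68 mm high. 0.24 kg. Grasp across its 34 mm thickness (along its x). Its solid case runs from -29 to +43 mm along its y; the little end hook fills the rest. Origin: centre of the underside; z up.
- flange_inlay: holder of the flange: square foam block in the grey kit tray, 112 x 112 x 20 mm, black top 20 mm above the origin (tray rim: 24 mm). Origin: centre of its underside; z up. Well centred on it, 10 mm deep, its bright red floor 10 mm above the origin: a plain round counterbore 100 mm in diameter, the largest well.
- knob_inlay: holder of the star knob: square foam block in the grey kit tray, 112 x 112 x 20 mm, black top 20 mm above the origin (tray rim: 24 mm). Origin: centre of its underside; z up. Well centred on it, 10 mm deep, its bright red floor 10 mm above the origin: round, 60 mm in diameter, the smallest well, with a thumb notch 24 mm wide at its +y and -y side.
- tin_inlay: holder of the wax tin: square foam block in the grey kit tray, 112 x 112 x 20 mm, black top 20 mm above the origin (tray rim: 24 mm). Origin: centre of its underside; z up. Well centred on it, 10 mm deep, its bright red floor 10 mm above the origin: round, 76 mm in diameter, with a thumb notch 26 mm wide at its +y and -y side.
- tape_inlay: holder of the tape measure: square foam block in the grey kit tray, 112 x 112 x 20 mm, black top 20 mm above the origin (tray rim: 24 mm). Origin: centre of its underside; z up. Well centred on it, 10 mm deep, its bright red floor 10 mm above the origin: an oblong 102 mm long (along the block's x) and 46 mm wide, notched midway. The tape measure stands in it lengthwise, either way round.
- spanner: bystander: steel combination spanner, 208 x 39 x 9 mm, already packed in the long well of the kit tray beside the four blocks. Must stay there (moved by 20 mm or more fails). Origin: centre of its underside; its length is its y.
- screw_cup: bystander: grey cup of wood screws, 72 mm in diameter, 61 mm high, standing among the things. Must stay where it is (moved by 30 mm or more fails). Origin: centre of its underside.
Things that resemble listed ones, but are neither listed nor needed, are in the scene too. What is shaped like the star_knob but purple is not meant.

How it is judged:
By the outcome, as a careful person would: the job done as asked, in the order asked, and still so for the second after the job is handed in, with the robot touching nothing.
It also fails if it takes over 96 s, if anything falls off the work surface, if the arm or the gripper's body presses on something with over 40 N, if the wrist force passes 120 N, or if a joint passes its speed limit or range.

## Working session

There is one attempt and no reset: what is moved stays moved. The work goes in short steps, Python scripts to look and compute and a tool call to move; the robot and the scene stay as the last step left them, time stands still between calls to the robot, and variables do not carry over. Pictures are saved under pics/ and viewed, at most 15 in all, crops included, and the job is handed in when it is done.

Besides the shell and the picture viewer there is one more tool, called after ">>>" by a JSON object that holds its "name" and its "arguments", one argument or row to a line. move_arm: Moves the arm, as the interface text tells. Its arguments: {"type":"object","properties":{"increments":{"type":"array","items":{"type":"object","properties":{"xyz":{"type":"array","items":{"type":"number"}},"yaw":{"type":"number"},"gripper":{"type":"number"}}}},"newtons":{"type":"number"}},"required":["increments"]}

```bash
mkdir -p pics; ls; cat > h.py <<'E'
import numpy as np, cv2
from bench import bot, cams, order, spotter
def snap(n,f=None):
    K=cams.calibration(n); p,d=cams.camera(n)
    if f: cv2.imwrite('pics/'+f,p[:,:,::-1])
    return p,d,K
def pts(d,K,u,v,z=None):
    M=K['intrinsics'];T=K['pose'];u=np.asarray(u,float);v=np.asarray(v,float)
    r=np.stack([(u-M[0,2])/M[0,0],-(v-M[1,2])/M[1,1],-np.ones_like(u)],-1)
    if z is None:
        return (r*d[v.astype(int),u.astype(int)][...,None])@T[:3,:3].T+T[:3,3]
    w=r@T[:3,:3].T; s=(z-T[2,3])/w[...,2]
    return w*s[...,None]+T[:3,3]
E
python3 - <<'E'
from h import *
p,d,K=snap('top','top.png'); print(K)
p,d,K=snap('scene','scene.png')
s=bot.observe();print(s['position'],s['eef_rot'],s['clock'],bot.tips_ahead)
E
```

```text
pics
{'intrinsics': array([[516.93744028,   0.        , 272.71941906],
       [  0.        , 516.93744028, 213.34532659],
       [  0.        ,   0.        ,   1.        ]]), 'pose': array([[-0.01888516,  0.99704063, -0.07452063,  0.45731147],
       [-0.99976635, -0.0180476 ,  0.0118967 ,  0.07414992],
       [ 0.01051658,  0.07472788,  0.99714851,  1.46171958],
       [ 0.        ,  0.        ,  0.        ,  1.        ]])}
[ 0.14301507 -0.58223497  0.24734407] [-3.11720699e+00 -3.77117970e-01  1.67913754e-04] 0.1 0.017
```

View pics/top.png

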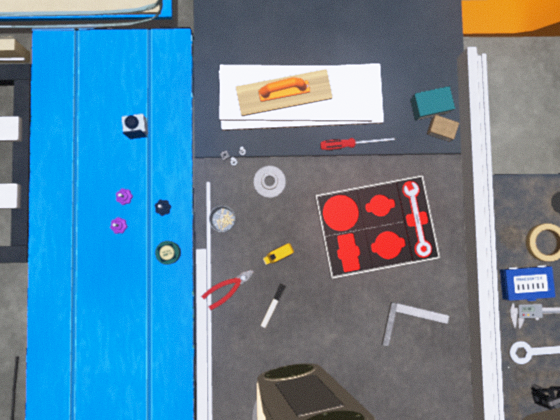

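View pics/scene.png

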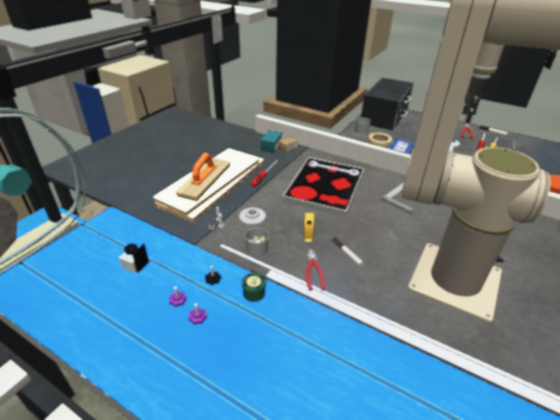

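Top view: flange (269,181), screw cup (222,219), tape (278,254), wax tin (168,252), black knob (163,207), tray wells: big round (340,212), small (380,205), tin or tape (348,252)/(387,244), spanner (417,220). Candidates for the knob: black star (163,207); purple ones (124,196) and (119,226) are ruled out; the black/white box (134,125) is something else.

```bash
python3 - <<'E'
from h import *
p,d,K=snap('top')
a=cv2.resize(p[170:280,100:245],None,fx=5.5,fy=5.5,interpolation=cv2.INTER_CUBIC)
cv2.imwrite('pics/c1.png',a[:,:,::-1])
# heightmap stats
U,V=np.meshgrid(np.arange(560),np.arange(420)); P=pts(d,K,U,V)
for n,(u,v) in dict(blue=(100,300),blue2=(150,180),fence=(201,280),fence2=(209,200),floor=(240,300),trayrim=(320,225),dark=(400,60),board=(360,105),bord2=(300,90),wall=(485,200),pl=(227,290)).items(): print(n,P[v,u].round(3))
for q in ['flange','star_knob','wax_tin','tape_measure','flange_inlay','knob_inlay','tin_inlay','tape_inlay','screw_cup','spanner']:
    for r in spotter.cut_out('top',q)[:3]:
        m=r['mask']&(d>0); Q=P[m]
        print(q,round(r['score'],2),np.round(r['extent']),m.sum(),'med',np.median(Q,0).round(4),'zmax',np.percentile(Q[:,2],[5,50,95]).round(3))
E
```

```text
blue [0.333 0.542 0.005]
blue2 [ 0.668  0.404 -0.001]
fence [ 0.383  0.262 -0.001]
fence2 [0.608 0.237 0.001]
floor [ 0.325  0.153 -0.001]
trayrim [ 0.531 -0.077 -0.001]
dark [ 1.006e+00 -3.210e-01  1.000e-03]
board [ 0.865 -0.194  0.036]
bord2 [ 0.895 -0.023  0.086]
wall [ 0.592 -0.541  0.021]
pl [0.354 0.189 0.002]
flange 0.8 [270. 184.  23.  30.] 649 med [0.6574 0.0661 0.0074] zmax [0.001 0.007 0.02 ]
star_knob 0.71 [118. 226.  18.  18.] 190 med [0.5374 0.4887 0.0165] zmax [0.008 0.016 0.04 ]
star_knob 0.61 [126. 196.  17.  12.] 228 med [0.6199 0.4717 0.0148] zmax [0.004 0.015 0.038]
star_knob 0.46 [162. 208.  19.  16.] 184 med [0.5864 0.3658 0.0159] zmax [0.009 0.016 0.039]
wax_tin 0.96 [168. 254.  31.  22.] 524 med [0.4623 0.3462 0.0501] zmax [0.007 0.05  0.056]
wax_tin 0.69 [268. 183.  28.  31.] 691 med [0.6564 0.0654 0.0074] zmax [0.001 0.007 0.021]
tape_measure 0.93 [280. 255.  30.  20.] 342 med [0.452  0.043  0.0644] zmax [0.004 0.064 0.071]
tape_measure 0.46 [418. 219.  23.  71.] 470 med [ 0.5279 -0.3458  0.0237] zmax [0.016 0.024 0.029]
flange_inlay 0.84 [340. 216.  43.  46.] 1614 med [ 0.5637 -0.133   0.0168] zmax [0.009 0.017 0.027]
knob_inlay 0.81 [379. 204.  47.  45.] 1649 med [ 0.5832 -0.2438  0.0222] zmax [0.011 0.022 0.028]
tin_inlay 0.88 [387. 245.  45.  44.] 1555 med [ 0.4705 -0.2632  0.0214] zmax [0.01  0.021 0.028]
tape_inlay 0.63 [349. 254.  50.  51.] 1651 med [ 0.4529 -0.1519  0.021 ] zmax [0.011 0.021 0.028]
screw_cup 0.9 [223. 219.  22.  25.] 524 med [0.5516 0.1997 0.0215] zmax [0.    0.021 0.06 ]
screw_cup 0.57 [341. 216.  46.  46.] 1618 med [ 0.5641 -0.1324  0.0167] zmax [0.009 0.017 0.027]
spanner 0.71 [417. 220.  24.  75.] 428 med [ 0.5331 -0.3451  0.0239] zmax [0.018 0.024 0.029]
```

View pics/c1.png

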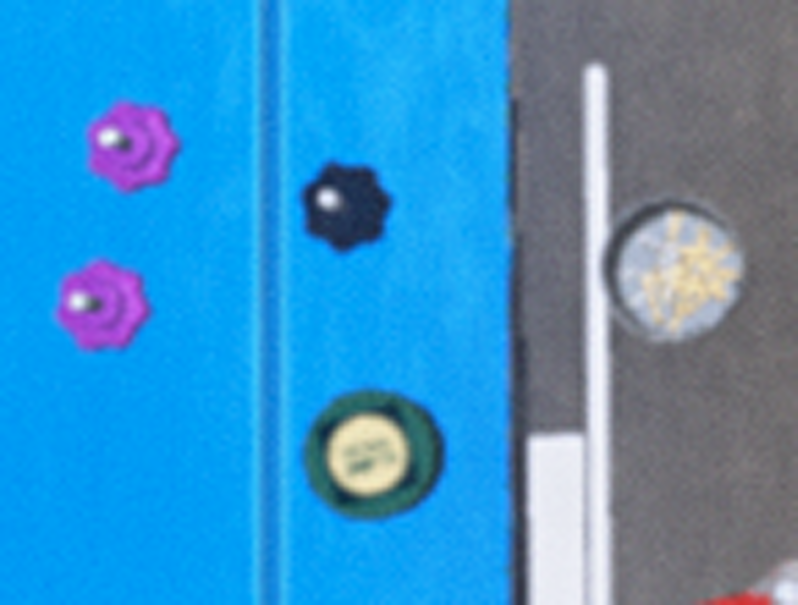

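```bash
cat > m.py <<'E'
from h import *
p,d,K=snap('top')
hsv=cv2.cvtColor(p,cv2.COLOR_RGB2HSV).astype(int); H,S,V=hsv[...,0],hsv[...,1],hsv[...,2]
def blob(m,roi,z,nm,closed=True):
    u0,u1,v0,v1=roi; mm=np.zeros_like(m,np.uint8); mm[v0:v1,u0:u1]=m[v0:v1,u0:u1]
    n,l,st,c=cv2.connectedComponentsWithStats(mm); i=1+np.argmax(st[1:,4])
    ct=max(cv2.findContours((l==i).astype(np.uint8),0,cv2.CHAIN_APPROX_NONE)[0],key=cv2.contourArea)
    q=pts(d,K,ct[:,0,0],ct[:,0,1],z)[:,:2]
    M=cv2.moments((l==i).astype(np.uint8),True)
    cc=pts(d,K,[M['m10']/M['m00']],[M['m01']/M['m00']],z)[0,:2]
    r=cv2.minAreaRect((q*1000).astype(np.float32))
    e=cv2.minEnclosingCircle((q*1000).astype(np.float32))
    print(nm,'area',st[i,4],'cen',cc.round(4),'rect',np.round(r[0],1),np.round(r[1],1),round(r[2],1),'circ',np.round(e[0],1),round(e[1],1))
red=((H<8)|(H>172))&(S>150)&(V>110)
blob(red,(315,362,190,235),.015,'flangewell'); blob(red,(362,400,188,220),.015,'knobwell'); blob(red,(366,410,225,265),.015,'tinwell'); blob(red,(330,364,228,275),.015,'tapewell')
blob((H>18)&(H<35)&(S>130)&(V>110),(260,300,238,272),.068,'tapeY')
blob((S>60)&(V>60)&(H>18)&(H<40)|((H>40)&(H<88)&(S>60)),(148,190,235,270),.049,'tin')
blob(V<95,(150,178,195,218),.010,'knob')
# flange: circle fits of light disc
blob((S<60)&(V>105),(248,292,160,202),.010,'flange')
a=cv2.resize(p[155:275,205:305],None,fx=5,fy=5,interpolation=cv2.INTER_CUBIC)
b=cv2.resize(p[175:280,315:440],None,fx=5,fy=5,interpolation=cv2.INTER_CUBIC)
b=cv2.resize(b,(300,252)); a=a
o=np.zeros((600,800,3),np.uint8); o[:,:500]=a; o[:252,500:]=b; cv2.imwrite('pics/c2.png',o[:,:,::-1])
E
python3 m.py
```

```text
flangewell area 1043 cen [ 0.5643 -0.1334] rect [ 564.5 -133.7] [98.7 98.7] 88.9 circ [ 564.5 -133.6] 51.6
knobwell area 457 cen [ 0.5833 -0.2451] rect [ 583.6 -245.7] [59.5 76.5] 43.6 circ [ 586.4 -244.4] 42.6
tinwell area 690 cen [ 0.4717 -0.2636] rect [ 471.3 -263.6] [77.4 82.7] 51.4 circ [ 471.  -263.7] 48.7
tapewell area 700 cen [ 0.4528 -0.1521] rect [ 453.4 -151.5] [ 61.6 106.1] 88.4 circ [ 453.2 -152. ] 54.4
tapeY area 310 cen [0.4541 0.0422] rect [453.   45.3] [31.2 80.6] 25.4 circ [452.5  44.9] 41.1
tin area 1 cen [0.4899 0.3467] rect [489.9 346.7] [0. 0.] 0.0 circ [489.9 346.7] 0.0
knob area 129 cen [0.5884 0.3651] rect [588.  366.5] [36.5 36.9] 89.8 circ [588.3 366.7] 20.5
flange area 1836 cen [0.6595 0.0643] rect [659.3  64.1] [122.  116.9] 89.0 circ [659.5  64.1] 84.4
```

View pics/c2.png

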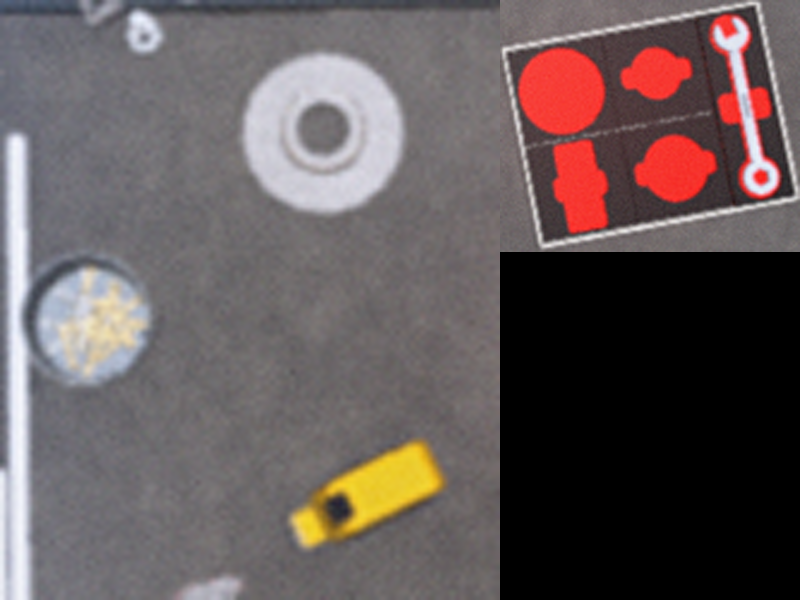

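>>> {"name": "move_arm", "arguments": {
  "increments": [
    {"xyz":[0.0364,-0.028,0],"gripper":1},
    {"xyz":[0.0364,-0.028,0]},
    {"xyz":[0.0364,-0.028,0]},
    {"xyz":[0.0364,-0.028,0]},
    {"xyz":[0.0364,-0.028,0]}
  ],
  "newtons": 60
}}

```text
schema error: expected keys xyz, yaw, gripper
```

>>> {"name": "move_arm", "arguments": {
  "increments": [
    {"xyz":[0.0364,-0.028,0]},
    {"xyz":[0.0364,-0.028,0]},
    {"xyz":[0.0364,-0.028,0]},
    {"xyz":[0.0364,-0.028,0]},
    {"xyz":[0.0364,-0.028,0]}
  ]
}}

```text
schema error: expected keys xyz, yaw, gripper
```

>>> {"name": "move_arm", "arguments": {
  "increments": [
    {"xyz":[0.0364,-0.028,0]},
    {"xyz":[0.0364,-0.028,0]},
    {"xyz":[0.0364,-0.028,0]},
    {"xyz":[0.0364,-0.028,0]},
    {"xyz":[0.0364,-0.028,0]}
  ]
}}

```text
schema error: expected keys xyz, yaw, gripper
```

>>> {"name": "move_arm", "arguments": {
  "increments": [
    {"xyz":[0.0364,-0.028,0]},
    {"xyz":[0.02,-0.016,0]},
    {"xyz":[0,0,0]}
  ]
}}

```text
schema error: expected keys xyz, yaw, gripper
```

>>> {"name": "move_arm", "arguments": {
  "increments": [
    {"xyz":[0.0364,-0.028,0],"yaw":0,"gripper":1},
    {"xyz":[0.0364,-0.028,0],"yaw":0,"gripper":1},
    {"xyz":[0.0364,-0.028,0],"yaw":0,"gripper":1},
    {"xyz":[0.0364,-0.028,0],"yaw":0,"gripper":1},
    {"xyz":[0.0364,-0.028,0],"yaw":0,"gripper":1}
  ],
  "newtons": 60
}}

```text
clock: 1.2
position: [0.2873, -0.4019, 0.2484]
eef_rot: [3.118, 0.377, 0.001]
contact_force: [1.1, -0.9, -0.0]
grip_width: 1.004
finger_force: 0.0
```

>>> {"name": "move_arm", "arguments": {
  "increments": [
    {"xyz":[0.0364,-0.028,0],"yaw":0,"gripper":1},
    {"xyz":[0.0364,-0.028,0],"yaw":0,"gripper":1},
    {"xyz":[0.0364,-0.028,0],"yaw":0,"gripper":1},
    {"xyz":[0.0364,-0.028,0],"yaw":0,"gripper":1},
    {"xyz":[0.0364,-0.028,0],"yaw":0,"gripper":1}
  ]
}}

```text
clock: 1.7
position: [0.4308, -0.2224, 0.2487]
eef_rot: [3.118, 0.377, 0.001]
contact_force: [0.4, 0.1, -0.3]
grip_width: 1.0
finger_force: 0.0
```

>>> {"name": "move_arm", "arguments": {
  "increments": [
    {"xyz":[0.0364,-0.028,0],"yaw":0,"gripper":1},
    {"xyz":[0.0364,-0.028,0],"yaw":0,"gripper":1},
    {"xyz":[0.0364,-0.028,0],"yaw":0,"gripper":1},
    {"xyz":[0.0364,-0.028,0],"yaw":0,"gripper":1},
    {"xyz":[0.0364,-0.028,0],"yaw":0,"gripper":1}
  ]
}}

```text
clock: 2.2
position: [0.5742, -0.0428, 0.2485]
eef_rot: [3.119, 0.378, 0.001]
contact_force: [0.1, -1.5, 0.7]
grip_width: 1.0
finger_force: 0.0
```

>>> {"name": "move_arm", "arguments": {
  "increments": [
    {"xyz":[0.0364,-0.028,0],"yaw":0,"gripper":1},
    {"xyz":[0.02,-0.016,0],"yaw":0,"gripper":1},
    {"xyz":[0,0,0],"yaw":0,"gripper":1}
  ]
}}

```text
clock: 2.5
position: [0.6187, 0.0148, 0.2478]
eef_rot: [-3.117, -0.383, -0.0]
contact_force: [-0.2, -0.3, -0.5]
grip_width: 0.999
finger_force: 0.0
```

```bash
cat >> h.py <<'E'
from scipy.spatial.transform import Rotation as R
def go(x,y,z,yaw=None):
    s=bot.observe(); r=R.from_rotvec(s['eef_rot']); X=r.apply([1,0,0]); w=np.arctan2(X[1],X[0])
    t=r.inv().apply(np.array([x,y,z])-s['position'])
    print('at',s['position'].round(4),'yaw',round(w,3),'clk',round(s['clock'],2),'shift',t.round(4), '' if yaw is None else 'turn %.3f'%(((w-yaw)+np.pi/2)%np.pi-np.pi/2))
E
python3 - <<'E'
from h import *
p,d,K=snap('wrist','w1.png'); print(K['pose'].round(3)); 
for r in spotter.cut_out('wrist','flange')[:2]:
    m=r['mask'].astype(np.uint8); ct=max(cv2.findContours(m,0,1)[0],key=cv2.contourArea)
    q=pts(d,K,ct[:,0,0],ct[:,0,1],.010)[:,:2]*1000
    print(r['score'],r['extent'],cv2.fitEllipse(q.astype(np.float32)))
Kt=cams.calibration('top'); print(pts(d,Kt,[269.6],[181.4],.012), pts(d,Kt,[269.6],[181],.019))
E
```

```text
[[ 0.242  0.933  0.268  0.687]
 [-0.97   0.232  0.066  0.031]
 [-0.    -0.276  0.961  0.374]
 [ 0.     0.     0.     1.   ]]
0.59 [248.7, 146.2, 71.2, 73.3] ((658.4124755859375, 63.381500244140625), (87.333251953125, 87.94762420654297), 38.73548889160156)
[[0.65630806 0.06395686 0.012     ]] [[0.65648017 0.06398519 0.019     ]]
```

View pics/w1.png

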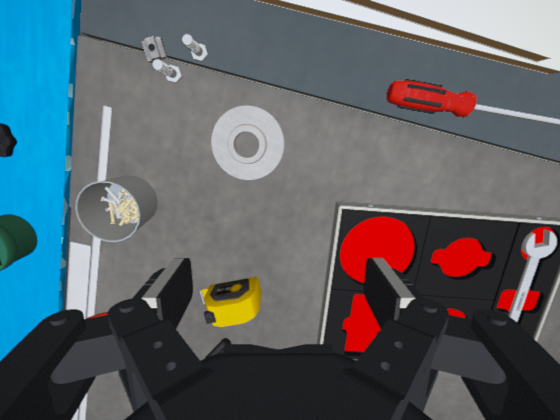

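```bash
python3 - <<'E'
from h import *
s=bot.observe(); K=cams.calibration('wrist'); p,d=cams.camera('wrist')
r=R.from_rotvec(s['eef_rot'])
U,V=np.meshgrid(np.arange(560),np.arange(420)); P=r.inv().apply((pts(d,K,U,V)-s['position']).reshape(-1,3)).reshape(420,560,3)
for u0,u1 in((140,195),(362,415)):
    q=P[255:300,u0:u1].reshape(-1,3); q=q[(abs(q[:,0])<.03)&(abs(q[:,1])<.06)&(abs(q[:,2])<.06)]; print(len(q),q.min(0).round(4),q.max(0).round(4),np.percentile(q[:,2],[50,90,98]).round(4))
print(bot.tips_ahead)
go(.658,.0635,.12)
E
```

```text
1673 [-0.0107 -0.0563 -0.0368] [ 0.0124 -0.0419  0.0047] [-0.0153 -0.0018  0.002 ]
1662 [-0.0108  0.0423 -0.037 ] [0.0124 0.0568 0.0038] [-0.0154 -0.0019  0.0022]
0.017
at [0.6172 0.0113 0.2481] yaw 0.241 clk 2.65 shift [ 0.0522 -0.041   0.128 ]
```

>>> {"name": "move_arm", "arguments": {
  "increments": [
    {"xyz":[0.026,-0.0205,0.03],"yaw":0,"gripper":1},
    {"xyz":[0.026,-0.0205,0.03],"yaw":0,"gripper":1},
    {"xyz":[0,0,0.05],"yaw":0,"gripper":1},
    {"xyz":[0,0,0.05],"yaw":0,"gripper":1},
    {"xyz":[0,0,0.05],"yaw":0,"gripper":1}
  ]
}}

```text
clock: 3.15
position: [0.658, 0.0625, 0.0372]
eef_rot: [3.119, 0.375, 0.002]
contact_force: [0.7, -0.0, 0.3]
grip_width: 1.0
finger_force: 0.0
```

>>> {"name": "move_arm", "arguments": {
  "increments": [
    {"xyz":[0,0,0.012],"yaw":0,"gripper":0.6},
    {"xyz":[0,0,0],"yaw":0,"gripper":0.3},
    {"xyz":[0,0,0],"yaw":0,"gripper":-0.3},
    {"xyz":[0,0,0],"yaw":0,"gripper":-0.3},
    {"xyz":[0,0,0],"yaw":0,"gripper":-0.3}
  ]
}}

```text
clock: 3.65
position: [0.6606, 0.0636, 0.0298]
eef_rot: [3.118, 0.377, 0.008]
contact_force: [0.1, -1.0, 5.3]
grip_width: 0.476
finger_force: 61.5
```

```bash
python3 - <<'E'
from h import *
s=bot.observe(); print({k:np.round(s[k],3) for k in('grip_width','finger_force','contact_force')}); K=cams.calibration('wrist'); p,d=cams.camera('wrist')
cv2.imwrite('pics/w2.png',p[:,:,::-1])
r=R.from_rotvec(s['eef_rot'])
U,V=np.meshgrid(np.arange(560),np.arange(420)); P=r.inv().apply((pts(d,K,U,V)-s['position']).reshape(-1,3)).reshape(420,560,3)
q=P.reshape(-1,3); q=q[(abs(q[:,0])<.011)&(abs(q[:,1])<.06)&(abs(q[:,1])>.028)&(abs(q[:,2])<.02)]; h=np.histogram(q[:,2],bins=np.arange(-.02,.021,.002)); print(h[0])
go(.658,.0635,.15)
E
```

```text
{'grip_width': np.float64(0.476), 'finger_force': np.float64(61.46), 'contact_force': array([ 0.065, -1.027,  5.284])}
[ 0  4 36 61 50 48 42 45 42 49 37 40 33 26  3  0  0  0  0  0]
at [0.6606 0.0637 0.0298] yaw 0.241 clk 3.7 shift [-0.002  -0.0003 -0.1202]
```

View pics/w2.png

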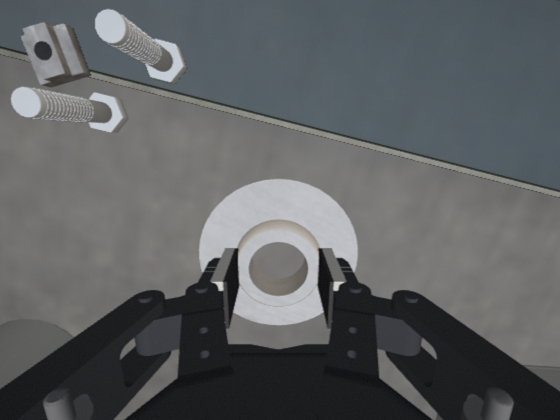

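>>> {"name": "move_arm", "arguments": {
  "increments": [
    {"xyz":[0,0,-0.03],"yaw":0,"gripper":-0.3},
    {"xyz":[0,0,-0.05],"yaw":0,"gripper":-0.3},
    {"xyz":[-0.02,0.025,-0.03],"yaw":0,"gripper":-0.3},
    {"xyz":[-0.028,0.034,0],"yaw":0,"gripper":-0.3},
    {"xyz":[-0.028,0.034,0],"yaw":0,"gripper":-0.3}
  ]
}}

```text
clock: 4.2
position: [0.6076, -0.0454, 0.1396]
eef_rot: [3.117, 0.38, 0.008]
contact_force: [0.3, -1.3, -2.3]
grip_width: 0.48
finger_force: 60.8
```

```bash
python3 - <<'E'
from h import *
p,d,K=snap('wrist','w3.png'); s=bot.observe(); print(s['grip_width'],s['finger_force'],s['contact_force'])
hsv=cv2.cvtColor(p,cv2.COLOR_RGB2HSV).astype(int); H,S,V=hsv[...,0],hsv[...,1],hsv[...,2]
red=(((H<8)|(H>172))&(S>150)&(V>110)).astype(np.uint8)
n,l,st,c=cv2.connectedComponentsWithStats(red)
for i in range(1,n):
    if st[i,4]>400:
        ct=max(cv2.findContours((l==i).astype(np.uint8),0,1)[0],key=cv2.contourArea)
        q=(pts(d,K,ct[:,0,0],ct[:,0,1],.015)[:,:2]*1000).astype(np.float32)
        print(st[i],pts(d,K,c[i:i+1,0],c[i:i+1,1],.015).round(4),cv2.minEnclosingCircle(q),cv2.fitEllipse(q))
go(.5643,-.1334,.15)
E
```

```text
0.47989546244052167 60.84458207624266 [ 3.36468273 -4.41719803 -4.0574741 ]
[ 370   22  131   56 3855] [[ 0.7616 -0.1338  0.015 ]] ((761.84521484375, -134.34762573242188), 51.172142028808594) ((761.226806640625, -131.89598083496094), (27.003822326660156, 125.29959869384766), 4.833434104919434)
[ 354  226   56   74 3100] [[ 0.5813 -0.153   0.015 ]] ((577.1126708984375, -147.20132446289062), 42.59709930419922) ((580.1815185546875, -153.36721801757812), (49.12385177612305, 79.53861236572266), 126.52410888671875)
[ 433  256   84   52 2819] [[ 0.5829 -0.2484  0.015 ]] ((580.0799560546875, -248.99948120117188), 39.706661224365234) ((582.3160400390625, -248.52603149414062), (51.86077880859375, 73.51502990722656), 20.071779251098633)
[525 326  26  28 452] [[ 0.5377 -0.338   0.015 ]] ((536.742431640625, -341.0397033691406), 17.305524826049805) ((536.9259643554688, -338.26116943359375), (20.593433380126953, 35.83943176269531), 101.29059600830078)
[  0 353  43  13 469] [[0.3857 0.1774 0.015 ]] ((384.7003479003906, 176.945068359375), 23.424644470214844) ((385.5190734863281, 177.94972229003906), (15.366941452026367, 51.52861022949219), 17.571754455566406)
at [ 0.6042 -0.0517  0.138 ] yaw 0.239 clk 4.25 shift [-0.0582  0.0699 -0.0117]
```

View pics/w3.png

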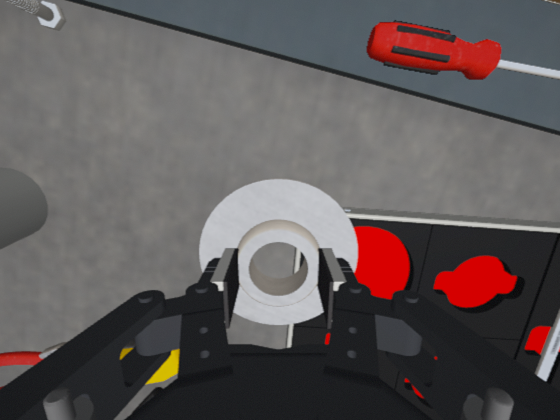

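```bash
python3 - <<'E'
from h import *
p,d,K=snap('wrist'); p,d,K=snap('wrist'); s=bot.observe()
r=R.from_rotvec(s['eef_rot'])
q=pts(d,K,[199,358,279,279],[250,250,179,325],s['position'][2]-.0198)
print(r.inv().apply(q-s['position']).round(4), (q[:2].mean(0)).round(4),s['position'])
hsv=cv2.cvtColor(p,cv2.COLOR_RGB2HSV).astype(int); H,S,V=hsv[...,0],hsv[...,1],hsv[...,2]
red=(((H<8)|(H>172))&(S>150)&(V>110)).astype(np.uint8)
n,l,st,c=cv2.connectedComponentsWithStats(red)
for i in range(1,n):
    if st[i,4]>400: print(st[i],pts(d,K,c[i:i+1,0],c[i:i+1,1],.015).round(4))
go(.5643,-.1334,.06)
E
```

```text
[[ 0.0045 -0.0405  0.0198]
 [ 0.0043  0.0459  0.0198]
 [ 0.0433  0.003   0.0198]
 [-0.0434  0.003   0.0198]] [ 0.6109 -0.0487  0.1176] [ 0.60594263 -0.04702608  0.13743357]
[ 366   14  134   57 4023] [[ 0.7617 -0.1339  0.015 ]]
[ 352  222   56   78 3198] [[ 0.5802 -0.1542  0.015 ]]
[ 432  251   85   53 2899] [[ 0.583  -0.2484  0.015 ]]
[525 322  26  29 466] [[ 0.5376 -0.338   0.015 ]]
[  0 351  44  14 464] [[0.3865 0.1741 0.015 ]]
at [ 0.6059 -0.047   0.1374] yaw 0.237 clk 4.35 shift [-0.0609  0.0741  0.0774]
```

>>> {"name": "move_arm", "arguments": {
  "increments": [
    {"xyz":[-0.0203,0.0247,0],"yaw":0,"gripper":-0.3},
    {"xyz":[-0.0203,0.0247,0],"yaw":0,"gripper":-0.3},
    {"xyz":[-0.0204,0.0247,0.03],"yaw":0,"gripper":-0.3},
    {"xyz":[0,0,0.045],"yaw":0,"gripper":-0.3},
    {"xyz":[0,0,0],"yaw":0,"gripper":-0.3}
  ]
}}

```text
clock: 4.85
position: [0.5604, -0.1297, 0.0552]
eef_rot: [-3.114, -0.375, 0.015]
contact_force: [-2.3, 0.6, -3.2]
grip_width: 0.48
finger_force: 61.5
```

```bash
python3 - <<'E'
from h import *
p,d,K=snap('wrist'); p,d,K=snap('wrist','w4.png'); go(.5643,-.1334,.0398)
hsv=cv2.cvtColor(p,cv2.COLOR_RGB2HSV).astype(int); H,S,V=hsv[...,0],hsv[...,1],hsv[...,2]
red=(((H<8)|(H>172))&(S>150)&(V>90))
s=bot.observe(); r=R.from_rotvec(s['eef_rot'])
# red ring in tool frame, radius about tool origin per direction
v,u=np.nonzero(red); q=r.inv().apply(pts(d,K,u,v,.01)-s['position'])[:,:2]; q[:,1]-=.003
rad=np.hypot(*q.T); k=rad<.07; a=np.degrees(np.arctan2(q[:,1],q[:,0]))
for t in range(-180,180,30):
    j=k&(a>=t)&(a<t+30)
    if j.sum(): print(t+15,j.sum(),rad[j].min().round(4),rad[j].max().round(4))
E
```

```text
at [ 0.5646 -0.1301  0.0611] yaw 0.241 clk 4.95 shift [-0.0011  0.0031  0.0213] 
-165 469 0.0042 0.0297
-135 394 0.0045 0.0291
-105 29 0.0085 0.0198
-75 50 0.0468 0.0498
-45 331 0.0415 0.0493
-15 507 0.0387 0.0633
15 636 0.038 0.0598
45 676 0.0386 0.0678
75 502 0.0413 0.0522
105 190 0.047 0.0537
135 124 0.0057 0.023
165 378 0.0042 0.0287
```

View pics/w4.png

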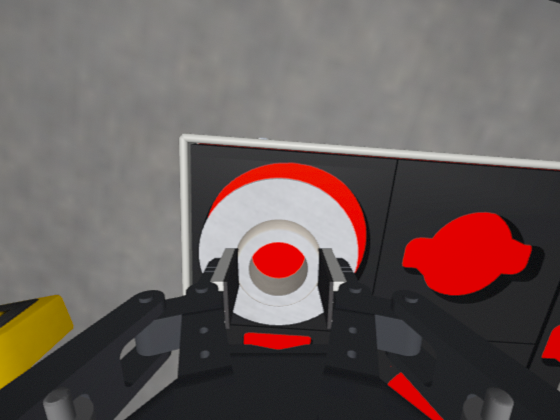

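>>> {"name": "move_arm", "arguments": {
  "increments": [
    {"xyz":[0,0.003,0],"yaw":0,"gripper":-0.3},
    {"xyz":[0,0,0.009],"yaw":0,"gripper":-0.3},
    {"xyz":[0,0,0.006],"yaw":0,"gripper":-0.3},
    {"xyz":[0,0,0],"yaw":0,"gripper":-0.3}
  ]
}}

```text
clock: 5.35
position: [0.5653, -0.1336, 0.0456]
eef_rot: [-3.118, -0.378, 0.002]
contact_force: [-0.8, 0.4, -3.0]
grip_width: 0.482
finger_force: 61.5
```

```bash
python3 - <<'E'
from h import *
p,d,K=snap('wrist'); p,d,K=snap('wrist','w5.png'); go(.5643,-.1334,.0398); s=bot.observe(); print(s['contact_force'],s['moment'])
E
```

```text
at [ 0.5656 -0.1338  0.0462] yaw 0.241 clk 5.45 shift [-0.0011 -0.0007  0.0064] 
[ 0.04655399  0.02698022 -1.54916441] [ 0.00061721 -0.00994864 -0.00994084]
```

View pics/w5.png

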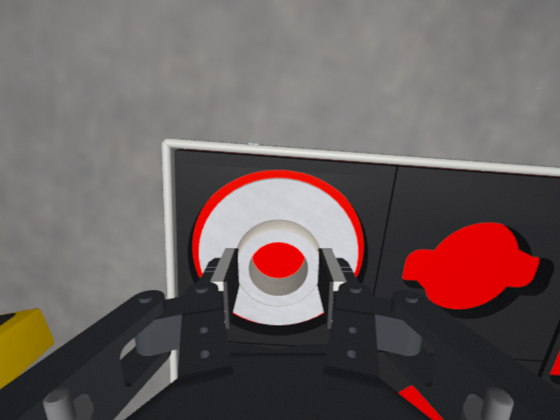

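>>> {"name": "move_arm", "arguments": {
  "increments": [
    {"xyz":[-0.002,0,0.003],"yaw":0,"gripper":-0.3},
    {"xyz":[0,0,0.003],"yaw":0,"gripper":-0.3},
    {"xyz":[0,0,0.001],"yaw":0,"gripper":-0.3},
    {"xyz":[0,0,0],"yaw":0,"gripper":-0.3}
  ]
}}

```text
clock: 5.85
position: [0.5646, -0.1347, 0.0436]
eef_rot: [3.118, 0.377, 0.002]
contact_force: [-17.4, 5.9, 32.8]
grip_width: 0.482
finger_force: 68.0
```

>>> {"name": "move_arm", "arguments": {
  "increments": [
    {"xyz":[0,0,-0.004],"yaw":0,"gripper":-0.3},
    {"xyz":[0,0,0],"yaw":0,"gripper":-0.3}
  ]
}}

```text
clock: 6.05
position: [0.5644, -0.1348, 0.0443]
eef_rot: [3.118, 0.377, 0.003]
contact_force: [-0.2, -0.5, -2.2]
grip_width: 0.48
finger_force: 61.6
```

```bash
python3 - <<'E'
from h import *
p,d,K=snap('wrist'); p,d,K=snap('wrist'); 
cv2.imwrite('pics/w6.png',cv2.resize(p[150:350,160:400],None,fx=3,fy=3,interpolation=cv2.INTER_CUBIC)[:,:,::-1]);go(.5643,-.1334,.0398); s=bot.observe(); print(s['contact_force'],s['moment'])
E
```

```text
at [ 0.5642 -0.1348  0.0438] yaw 0.241 clk 6.15 shift [ 0.0004 -0.0014  0.004 ] 
[-0.11567597 -0.1378863   4.57006596] [0.10588252 0.17214404 0.00684074]
```

View pics/w6.png

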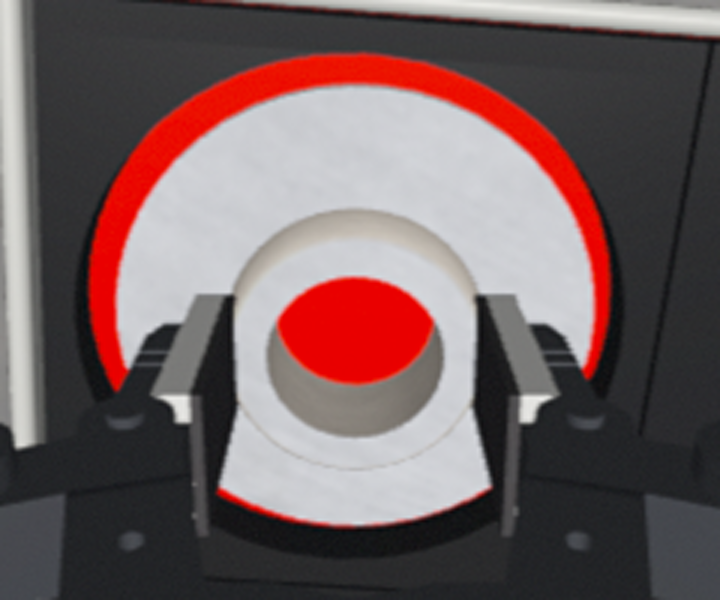

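```bash
python3 - <<'E'
from h import *
p,d,K=snap('wrist'); p,d,K=snap('wrist')
def z(u0,u1,v0,v1):
    u,v=np.meshgrid(np.arange(u0,u1),np.arange(v0,v1)); q=pts(d,K,u,v).reshape(-1,3); q=q[d[v,u].ravel()>0]; return np.median(q,0).round(4),q[:,2].std().round(4)
print('disc',z(230,330,185,215)); print('foam R',z(375,392,180,260)); print('foam L',z(178,186,200,260));print('redknob',z(440,480,245,280));print('hole red',z(268,290,247,262));print('table',z(100,400,20,100)); print('foamTop',z(180,350,156,162))
E
```

```text
disc (array([ 0.5967, -0.1282,  0.0204]), np.float64(0.0017))
foam R (array([ 0.6001, -0.1836,  0.0241]), np.float64(0.0007))
foam L (array([ 0.5694, -0.0812,  0.0241]), np.float64(0.0006))
redknob (array([ 0.5839, -0.2403,  0.0142]), np.float64(0.0006))
hole red (array([ 0.5635, -0.1357,  0.0142]), np.float64(0.0006))
table (array([ 6.622e-01, -9.590e-02,  2.000e-04]), np.float64(0.0007))
foamTop (array([ 0.6163, -0.1157,  0.0241]), np.float64(0.0026))
```

>>> {"name": "move_arm", "arguments": {
  "increments": [
    {"xyz":[0,0,0.001],"yaw":0,"gripper":0.4},
    {"xyz":[0,0,0],"yaw":0,"gripper":0.4},
    {"xyz":[0,0,0],"yaw":0,"gripper":0.6},
    {"xyz":[0,0,-0.03],"yaw":0,"gripper":1},
    {"xyz":[0,0,-0.05],"yaw":0,"gripper":1}
  ]
}}

```text
clock: 6.75
position: [0.5603, -0.1334, 0.1183]
eef_rot: [-3.115, -0.377, 0.013]
contact_force: [1.0, -0.4, -0.6]
grip_width: 1.008
finger_force: 0.0
```

```bash
python3 - <<'E'
from h import *
p,d,K=snap('wrist'); p,d,K=snap('wrist','w7.png')
def z(u0,u1,v0,v1):
    u,v=np.meshgrid(np.arange(u0,u1),np.arange(v0,v1)); q=pts(d,K,u,v).reshape(-1,3); q=q[d[v,u].ravel()>0]; return np.median(q,0).round(4),q[:,2].std().round(4)
for r in spotter.cut_out('wrist','flange')[:1]:
    v,u=np.nonzero(r['mask']); q=pts(d,K,u,v); print(r['score'],np.round(r['extent']),q.mean(0),np.percentile(q[:,2],[5,25,50,75,95]).round(4))
    k=q[:,2]<.028; A=np.c_[q[k,:2],np.ones(k.sum())]; print('tilt',np.linalg.lstsq(A,q[k,2],rcond=None)[0])
go(.588,.366,.2)
E
```

```text
0.56 [279. 214. 105.  99.] [ 0.56696487 -0.13430657  0.024082  ] [0.0182 0.0199 0.021  0.0225 0.0334]
tilt [ 7.34699675e-04 -8.09597111e-05  2.01342362e-02]
at [ 0.5668 -0.1355  0.1269] yaw 0.241 clk 6.9 shift [ 0.1408 -0.4817 -0.0742]
```

View pics/w7.png

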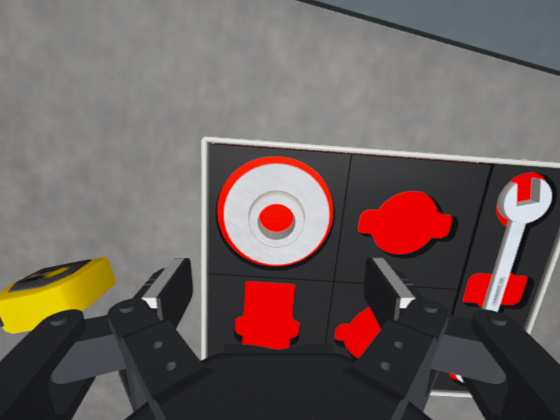

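```bash
python3 - <<'E'
from h import *
p,d,K=snap('wrist')
s=bot.observe(); print(s['position']); Y=R.from_rotvec(s['eef_rot']).apply([0,1,0])
hsv=cv2.cvtColor(p,cv2.COLOR_RGB2HSV).astype(int); H,S,V=hsv[...,0],hsv[...,1],hsv[...,2]
red=(((H<8)|(H>172))&(S>150)&(V>110)).astype(np.uint8)
n,l,st,c=cv2.connectedComponentsWithStats(red)
for i in range(1,n):
    if st[i,4]>400: print(st[i],(pts(d,K,c[i:i+1,0],c[i:i+1,1],.019)-.003*Y).round(4))
p,d,K=snap('top')
hsv=cv2.cvtColor(p,cv2.COLOR_RGB2HSV).astype(int); H,S,V=hsv[...,0],hsv[...,1],hsv[...,2]
red=(((H<8)|(H>172))&(S>150)&(V>110)).astype(np.uint8)
n,l,st,c=cv2.connectedComponentsWithStats(red)
for i in range(1,n):
    if st[i,4]>300: print('top',st[i],pts(d,K,c[i:i+1,0],c[i:i+1,1],.019).round(4))
E
```

```text
[ 0.56514485 -0.13499257  0.12431862]
[ 216  157  118  112 1679] [[ 0.5794 -0.122   0.019 ]]
[513 173  36  30 475] [[ 0.639  -0.3276  0.019 ]]
[ 359  192   96   65 4069] [[ 0.5838 -0.2418  0.019 ]]
[259 206  35  28 762] [[ 0.5617 -0.1329  0.019 ]]
[465 275  30  35 675] [[ 0.5394 -0.3293  0.019 ]]
[504 275  27  33 568] [[ 0.5464 -0.3632  0.019 ]]
[ 234  284   66   66 3377] [[ 0.4676 -0.1476  0.019 ]]
[ 335  310   46   50 1219] [[ 0.469  -0.2364  0.019 ]]
top [338 233  22  39 632] [[ 0.4503 -0.1535  0.019 ]]
top [202 278  38  31 310] [[0.3525 0.1982 0.019 ]]
```

>>> {"name": "move_arm", "arguments": {
  "increments": [
    {"xyz":[0.0128,-0.0438,-0.006],"yaw":0,"gripper":1},
    {"xyz":[0.0128,-0.0438,-0.006],"yaw":0,"gripper":1},
    {"xyz":[0.0128,-0.0438,-0.006],"yaw":0,"gripper":1},
    {"xyz":[0.0128,-0.0438,-0.006],"yaw":0,"gripper":1},
    {"xyz":[0.0128,-0.0438,-0.006],"yaw":0,"gripper":1}
  ]
}}

```text
clock: 7.5
position: [0.5722, 0.095, 0.1503]
eef_rot: [-3.119, -0.377, 0.006]
contact_force: [1.2, -0.3, -0.1]
grip_width: 0.996
finger_force: 0.0
```

>>> {"name": "move_arm", "arguments": {
  "increments": [
    {"xyz":[0.0128,-0.0438,-0.006],"yaw":0,"gripper":1},
    {"xyz":[0.0128,-0.0438,-0.006],"yaw":0,"gripper":1},
    {"xyz":[0.0128,-0.0438,-0.006],"yaw":0,"gripper":1},
    {"xyz":[0.0128,-0.0438,-0.006],"yaw":0,"gripper":1},
    {"xyz":[0.0128,-0.0438,-0.006],"yaw":0,"gripper":1}
  ]
}}

```text
clock: 8.0
position: [0.5823, 0.3228, 0.18]
eef_rot: [3.118, 0.377, -0.005]
contact_force: [0.6, -0.1, 0.6]
grip_width: 0.998
finger_force: 0.0
```

```bash
python3 - <<'E'
from h import *
for _ in range(3): p,d,K=snap('wrist','w8.png')
s=bot.observe(); print(s['position']); Y=R.from_rotvec(s['eef_rot']).apply([0,1,0])
U,V=np.meshgrid(np.arange(560),np.arange(420)); P=pts(d,K,U,V)-.003*Y
for r in spotter.cut_out('wrist','star_knob')[:4]:
    m=r['mask']; q=P[m]; print(r['score'],np.round(r['extent']),p[m].mean(0).round(),'cen',q.mean(0).round(4),'stud',q[q[:,2]>.03].mean(0).round(4),(q[:,2]>.03).sum(),q[:,2].max())
for r in spotter.cut_out('wrist','wax_tin')[:2]:
    q=P[r['mask']]; k=(q[:,2]>.042); print('tin',r['score'],np.round(r['extent']),cv2.minEnclosingCircle((q[k,:2]*1000).astype(np.float32)),np.median(q[k,2]))
go(.588,.366,.2)
E
```

```text
[0.58212988 0.32400104 0.18006988]
0.84 [142. 122.  56.  51.] [130.  71. 157.] cen [0.622  0.4726 0.0196] stud [0.6222 0.4699 0.0568] 196 0.30625553315402004
0.81 [243. 179.  45.  42.] [45. 48. 52.] cen [0.5905 0.3682 0.0196] stud [0.5926 0.367  0.0616] 113 0.30625553315402004
0.76 [117. 199.  55.  44.] [127.  70. 153.] cen [0.5422 0.4877 0.0191] stud [0.5421 0.4878 0.0494] 188 0.30625553315402004
tin 0.85 [232. 303.  68.  73.] ((539.440185546875, 346.4844970703125), 110.10169219970703) 0.050372314986876596
at [0.5826 0.3209 0.1799] yaw 0.242 clk 8.25 shift [ 0.016  -0.0424 -0.0202]
```

```bash
python3 - <<'E'
from h import *
p,d,K=snap('wrist'); s=bot.observe()
U,V=np.meshgrid(np.arange(560),np.arange(420)); P=pts(d,K,U,V)
r=[r for r in spotter.cut_out('wrist','star_knob') if p[r['mask']].mean()<60][0]
m=r['mask']&(d>0); q=P[m]; k=(q[:,2]>.026)&(q[:,2]<.056); h=q[:,2]<.018; e=cv2.minEnclosingCircle((q[h,:2]*1000).astype(np.float32))
print(k.sum(),'stud',np.median(q[k],0),np.c_[q[k]][::8].round(4),'head',e,q[h].mean(0))
t=[r for r in spotter.cut_out('wrist','wax_tin')][0]; q=P[t['mask']&(d>0)]; k=(q[:,2]>.046)&(q[:,2]<.056); print('tin',cv2.minEnclosingCircle((q[k,:2]*1000).astype(np.float32)),q[k].mean(0))
E
```

```text
117 stud [0.59076028 0.36497434 0.05212307] [[0.5917 0.3682 0.0274]
 [0.5929 0.3653 0.0351]
 [0.5921 0.365  0.036 ]
 [0.5929 0.3649 0.0445]
 [0.5924 0.3653 0.0473]
 [0.5923 0.367  0.0537]
 [0.5895 0.3619 0.0336]
 [0.5917 0.3628 0.0504]
 [0.5908 0.3658 0.0536]
 [0.5891 0.3682 0.0532]
 [0.5895 0.3619 0.0475]
 [0.5894 0.3629 0.0528]
 [0.5886 0.3635 0.0537]
 [0.5872 0.3643 0.0527]
 [0.5868 0.3632 0.0536]] head ((589.1558837890625, 366.2820739746094), 24.14483070373535) [0.5914958  0.36518249 0.01339627]
tin ((462.4130859375, 346.61944580078125), 32.760215759277344) [0.46457897 0.34680495 0.05032754]
```

>>> {"name": "move_arm", "arguments": {
  "increments": [
    {"xyz":[0.0087,-0.0203,0],"yaw":0,"gripper":1},
    {"xyz":[0.0087,-0.0203,0.02],"yaw":0,"gripper":0.8},
    {"xyz":[0,0,0.04],"yaw":0,"gripper":0.7},
    {"xyz":[0,0,0.045],"yaw":0,"gripper":0.7},
    {"xyz":[0,0,0.029],"yaw":0,"gripper":0.7}
  ]
}}

```text
clock: 8.9
position: [0.5894, 0.3627, 0.0443]
eef_rot: [3.118, 0.375, -0.006]
contact_force: [-1.2, 0.5, -1.2]
grip_width: 0.847
finger_force: 0.0
```

>>> {"name": "move_arm", "arguments": {
  "increments": [
    {"xyz":[0,0,0],"yaw":0,"gripper":0},
    {"xyz":[0,0,0],"yaw":0,"gripper":-0.6},
    {"xyz":[0,0,0],"yaw":0,"gripper":-1},
    {"xyz":[0,0,0],"yaw":0,"gripper":-1},
    {"xyz":[0,0,0],"yaw":0,"gripper":-1}
  ]
}}

```text
clock: 9.4
position: [0.5924, 0.3657, 0.0511]
eef_rot: [-3.117, -0.377, -0.006]
contact_force: [-0.7, -0.8, 4.9]
grip_width: 0.062
finger_force: 58.8
```

```bash
python3 - <<'E'
from h import *
for _ in range(3): p,d,K=snap('wrist'); s=bot.observe(); print(s['position'].round(4),s['contact_force'].round(1),s['grip_width'])
E
```

```text
[0.5925 0.3657 0.0511] [0.1 0.9 7.7] 0.059026347787056274
[0.5924 0.3658 0.0511] [ 0.3 -0.7  7.3] 0.05935427754430144
[0.5925 0.3658 0.0511] [ 0.3 -0.2  7.3] 0.06072250657615695
```

>>> {"name": "move_arm", "arguments": {
  "increments": [
    {"xyz":[0,0,-0.03],"yaw":0,"gripper":-1},
    {"xyz":[0,0,-0.05],"yaw":0,"gripper":-1},
    {"xyz":[0,0,-0.04],"yaw":0,"gripper":-1},
    {"xyz":[0,0,0],"yaw":0,"gripper":-1}
  ]
}}

```text
clock: 9.95
position: [0.5948, 0.3671, 0.1784]
eef_rot: [-3.114, -0.377, -0.021]
contact_force: [1.1, 0.3, -0.0]
grip_width: 0.063
finger_force: 58.7
```

```bash
python3 - <<'E'
from h import *
for _ in range(3): p,d,K=snap('wrist'); s=bot.observe(); print(s['position'].round(4),s['contact_force'].round(1),s['grip_width'])
U,V=np.meshgrid(np.arange(560),np.arange(420)); P=pts(d,K,U,V); r=R.from_rotvec(s['eef_rot'])
for r0 in spotter.cut_out('wrist','star_knob')[:4]:
    m=r0['mask']&(d>0); q=r.inv().apply(P[m]-s['position']); print(r0['score'],np.round(r0['extent']),p[m].mean(0).round(),np.median(q,0).round(4),np.percentile(q[:,2],[5,50,95]).round(4))
cv2.imwrite('pics/w9.png',p[:,:,::-1]); go(.5832,-.2440,.1)
E
```

```text
[0.5935 0.3664 0.1745] [ 0.6  0.4 -1.2] 0.06319163609946281
[0.592  0.3656 0.1711] [-0.   0.1 -1.4] 0.058795253177228
[0.5908 0.365  0.1685] [ 0.  -1.  -1.2] 0.06008373262324922
0.9 [151. 220.  51.  43.] [136.  74. 162.] [-0.0168 -0.1286  0.1542] [0.1203 0.1542 0.1595]
0.63 [278. 253.  77.  89.] [49. 54. 58.] [ 0.0076 -0.0004  0.0344] [-0.0035  0.0344  0.0399]
at [0.5901 0.3646 0.167 ] yaw 0.241 clk 10.15 shift [-0.1518  0.5894  0.0675]
```

View pics/w9.png

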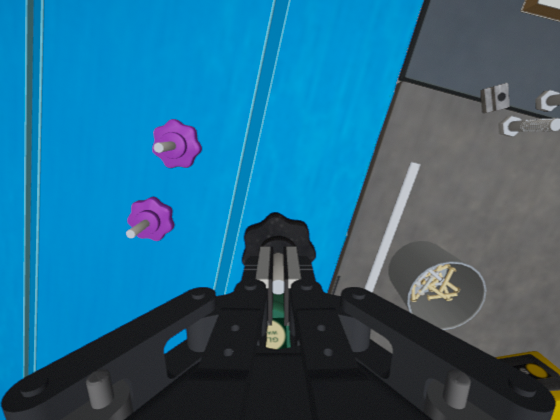

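>>> {"name": "move_arm", "arguments": {
  "increments": [
    {"xyz":[-0.0117,0.0453,0],"yaw":0,"gripper":-1},
    {"xyz":[-0.0117,0.0453,0],"yaw":0,"gripper":-1},
    {"xyz":[-0.0117,0.0453,0],"yaw":0,"gripper":-1},
    {"xyz":[-0.0117,0.0453,0],"yaw":0,"gripper":-1},
    {"xyz":[-0.0117,0.0453,0],"yaw":0,"gripper":-1}
  ]
}}

```text
clock: 10.65
position: [0.5863, 0.1291, 0.1659]
eef_rot: [3.119, 0.378, -0.006]
contact_force: [0.7, -0.8, -0.5]
grip_width: 0.062
finger_force: 58.7
```

>>> {"name": "move_arm", "arguments": {
  "increments": [
    {"xyz":[-0.0117,0.0453,0],"yaw":0,"gripper":-1},
    {"xyz":[-0.0117,0.0453,0],"yaw":0,"gripper":-1},
    {"xyz":[-0.0117,0.0453,0],"yaw":0,"gripper":-1},
    {"xyz":[-0.0117,0.0453,0],"yaw":0,"gripper":-1},
    {"xyz":[-0.0117,0.0453,0],"yaw":0,"gripper":-1}
  ]
}}

```text
clock: 11.15
position: [0.5836, -0.1044, 0.166]
eef_rot: [-3.117, -0.377, 0.005]
contact_force: [0.4, 0.0, 0.4]
grip_width: 0.065
finger_force: 58.7
```

>>> {"name": "move_arm", "arguments": {
  "increments": [
    {"xyz":[-0.0117,0.0453,0],"yaw":0,"gripper":-1},
    {"xyz":[-0.0117,0.0453,0],"yaw":0,"gripper":-1},
    {"xyz":[-0.0117,0.0453,0.03],"yaw":0,"gripper":-1},
    {"xyz":[0,0,0.03],"yaw":0,"gripper":-1},
    {"xyz":[0,0,0],"yaw":0,"gripper":-1}
  ]
}}

```text
clock: 11.65
position: [0.5787, -0.2377, 0.1037]
eef_rot: [-3.112, -0.373, 0.016]
contact_force: [-1.7, 0.8, -1.7]
grip_width: 0.06
finger_force: 58.8
```

```bash
cat > k.py <<'E'
from h import *
for _ in range(5): p,d,K=snap('wrist'); s=bot.observe(); print(s['position'].round(4))
p,d,K=snap('wrist','k1.png'); s=bot.observe(); r=R.from_rotvec(s['eef_rot'])
hsv=cv2.cvtColor(p,cv2.COLOR_RGB2HSV).astype(int); H,S,V=hsv[...,0],hsv[...,1],hsv[...,2]
red=(((H<8)|(H>172))&(S>150)&(V>100)).astype(np.uint8)
n,l,st,c=cv2.connectedComponentsWithStats(red)
for i in range(1,n):
    if st[i,4]>150:
        v,u=np.nonzero(l==i); q=pts(d,K,u,v,.014); t=r.inv().apply(q-s['position']); print(st[i],q.mean(0).round(4),'tool min',t.min(0)[:2].round(4),'max',t.max(0)[:2].round(4))
q=pts(d,K,[279,243,315],[212,240,240],s['position'][2]-.0411); print('head front,left,right',r.inv().apply(q-s['position']).round(4))
E
python3 k.py; python3 -c "
from h import *; go(.5835,-.2445,.065)"
```

```text
[ 0.5803 -0.2373  0.1065]
[ 0.5821 -0.2374  0.1092]
[ 0.5834 -0.2376  0.1112]
[ 0.5843 -0.2378  0.1124]
[ 0.5847 -0.2379  0.113 ]
[  82  148  125  120 1550] [ 0.578  -0.1248  0.014 ] tool min [-0.0448 -0.1564] max [ 0.0546 -0.0579]
[ 358  166   83  132 1659] [ 0.6041 -0.3318  0.014 ] tool min [-0.0742  0.0698] max [0.0408 0.1289]
[ 234  187  105   57 2957] [ 0.5913 -0.2465  0.014 ] tool min [-0.023  -0.0356] max [0.0244 0.0494]
[128 201  29  30 640] [ 0.5598 -0.1318  0.014 ] tool min [-0.0113 -0.1201] max [ 0.0132 -0.0984]
[397 215  34  95 844] [ 0.551  -0.3668  0.014 ] tool min [-0.0864  0.1062] max [0.0013 0.1288]
[ 117  284   57   44 1344] [ 0.4819 -0.1412  0.014 ] tool min [-0.1048 -0.1457] max [-0.061  -0.0914]
[266 307  25  43 793] [ 0.4787 -0.2647  0.014 ] tool min [-0.1292 -0.0108] max [-0.0842  0.0115]
[164 331  20  23 234] [ 0.4448 -0.1739  0.014 ] tool min [-0.1335 -0.1064] max [-0.1092 -0.0864]
head front,left,right [[ 0.021   0.001   0.0411]
 [ 0.0031 -0.0212  0.0411]
 [ 0.0031  0.0231  0.0411]]
at [ 0.5849 -0.238   0.1133] yaw 0.242 clk 11.95 shift [-0.003   0.0059  0.0483]
```

View pics/k1.png

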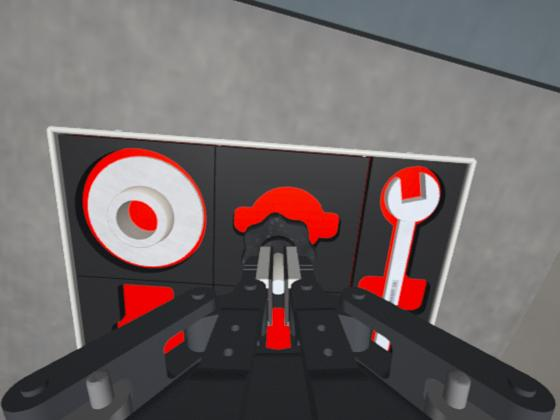

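>>> {"name": "move_arm", "arguments": {
  "increments": [
    {"xyz":[-0.001,0.006,0.01],"yaw":0,"gripper":-1},
    {"xyz":[0,0,0.01],"yaw":0,"gripper":-1},
    {"xyz":[0,0,0.008],"yaw":0,"gripper":-1},
    {"xyz":[0,0,0.004],"yaw":0,"gripper":-1},
    {"xyz":[0,0,0],"yaw":0,"gripper":-1}
  ]
}}

```text
clock: 12.45
position: [0.5832, -0.2441, 0.0777]
eef_rot: [-3.117, -0.377, 0.003]
contact_force: [-0.3, -1.0, -0.2]
grip_width: 0.062
finger_force: 58.8
```

```bash
python3 k.py; python3 -c "
from h import *; go(.5835,-.2445,.065)"
```

```text
[ 0.5837 -0.2444  0.0786]
[ 0.5841 -0.2446  0.0792]
[ 0.5843 -0.2447  0.0796]
[ 0.5844 -0.2448  0.0798]
[ 0.5845 -0.2448  0.0799]
[  41  149  144  138 1816] [ 0.5801 -0.1229  0.014 ] tool min [-0.0432 -0.1628] max [ 0.0564 -0.0653]
[ 382  169   76  135 1624] [ 0.6225 -0.3316  0.014 ] tool min [-0.0579  0.0753] max [0.0434 0.1217]
[ 218  194  121   59 3182] [ 0.5913 -0.2437  0.014 ] tool min [-0.016  -0.0418] max [0.0265 0.0428]
[ 95 211  31  34 725] [ 0.5591 -0.1307  0.014 ] tool min [-0.0097 -0.1268] max [ 0.0147 -0.1069]
[410 293  30  32 572] [ 0.5501 -0.3691  0.014 ] tool min [-0.0766  0.1013] max [-0.0494  0.1226]
[  92  306   55   33 1031] [ 0.4854 -0.139   0.014 ] tool min [-0.0891 -0.1427] max [-0.0603 -0.1001]
[266 332  25  18 388] [ 0.4953 -0.2667  0.014 ] tool min [-0.0997 -0.009 ] max [-0.0837  0.01  ]
head front,left,right [[ 0.0211  0.0011  0.0411]
 [ 0.0032 -0.0211  0.0411]
 [ 0.0031  0.0233  0.0411]]
at [ 0.5844 -0.2448  0.0798] yaw 0.241 clk 12.75 shift [-0.0008 -0.0005  0.0148]
```

>>> {"name": "move_arm", "arguments": {
  "increments": [
    {"xyz":[0.001,0,0.005],"yaw":0,"gripper":-1},
    {"xyz":[0,0,0.004],"yaw":0,"gripper":-1},
    {"xyz":[0,0,0.003],"yaw":0,"gripper":-1},
    {"xyz":[0,0,0.001],"yaw":0,"gripper":-1},
    {"xyz":[0,0,0],"yaw":0,"gripper":-1}
  ]
}}

```text
clock: 13.25
position: [0.5848, -0.2443, 0.0658]
eef_rot: [-3.118, -0.377, 0.001]
contact_force: [-1.0, -0.2, 0.2]
grip_width: 0.065
finger_force: 58.8
```

>>> {"name": "move_arm", "arguments": {
  "increments": [
    {"xyz":[0,0,0.001],"yaw":0,"gripper":-1},
    {"xyz":[0,0,0],"yaw":0,"gripper":-1},
    {"xyz":[0,0,0],"yaw":0,"gripper":-1}
  ]
}}

```text
clock: 13.55
position: [0.5851, -0.2444, 0.0654]
eef_rot: [3.119, 0.377, 0.0]
contact_force: [-0.4, 0.9, -0.8]
grip_width: 0.06
finger_force: 58.8
```

>>> {"name": "move_arm", "arguments": {
  "increments": [
    {"xyz":[0,0,0.001],"yaw":0,"gripper":-1},
    {"xyz":[0,0,0],"yaw":0,"gripper":-1},
    {"xyz":[0,0,0.001],"yaw":0,"gripper":-1},
    {"xyz":[0,0,0],"yaw":0,"gripper":-1},
    {"xyz":[0,0,0],"yaw":0,"gripper":-1}
  ]
}}

```text
clock: 14.05
position: [0.5852, -0.2444, 0.0636]
eef_rot: [3.119, 0.377, 0.0]
contact_force: [-0.7, 0.8, 2.6]
grip_width: 0.062
finger_force: 59.1
```

>>> {"name": "move_arm", "arguments": {
  "increments": [
    {"xyz":[0,0,0],"yaw":0,"gripper":-0.5},
    {"xyz":[0,0,0],"yaw":0,"gripper":0},
    {"xyz":[0,0,0],"yaw":0,"gripper":0.5},
    {"xyz":[0,0,-0.04],"yaw":0,"gripper":1},
    {"xyz":[0,0,-0.045],"yaw":0,"gripper":1}
  ]
}}

```text
clock: 14.55
position: [0.5831, -0.2434, 0.1462]
eef_rot: [-3.115, -0.377, 0.008]
contact_force: [1.6, -0.5, 0.0]
grip_width: 0.899
finger_force: 0.0
```

```bash
cat > c.py <<'E'
from h import *
for _ in range(4): p,d,K=snap('wrist')
p,d,K=snap('wrist','k2.png'); s=bot.observe(); print(s['clock'])
U,V=np.meshgrid(np.arange(560),np.arange(420)); P=pts(d,K,U,V)
for r in spotter.cut_out('wrist','star_knob')[:1]:
    m=r['mask']&(d>0); q=P[m]; k=(q[:,2]>.055)&(q[:,2]<.072); print(r['score'],np.round(r['extent']),'stud',k.sum(),np.median(q[k],0),q[:,2].max()); h=q[:,2]<.031;e=cv2.minEnclosingCircle((q[h,:2]*1000).astype(np.float32));print('head',e,q[h].mean(0), np.percentile(q[:,2],[5,30,50,70]))
go(.4624,.3466,.2)
E
python3 c.py
```

```text
14.8
0.62 [278. 210.  52.  50.] stud 117 [ 0.58270884 -0.24480753  0.06526515] 0.06694363079190185
head ((580.9384155273438, -245.40318298339844), 24.222270965576172) [ 0.5849794  -0.24432029  0.02592287] [0.02382608 0.02613338 0.02676602 0.03309962]
at [ 0.5845 -0.244   0.1472] yaw 0.241 clk 14.85 shift [ 0.0223 -0.6028 -0.0522]
```

>>> {"name": "move_arm", "arguments": {
  "increments": [
    {"xyz":[0.0017,-0.0464,-0.01],"yaw":0,"gripper":1},
    {"xyz":[0.0017,-0.0464,-0.01],"yaw":0,"gripper":1},
    {"xyz":[0.0017,-0.0464,-0.01],"yaw":0,"gripper":1},
    {"xyz":[0.0017,-0.0464,-0.01],"yaw":0,"gripper":1},
    {"xyz":[0.0017,-0.0464,0],"yaw":0,"gripper":1}
  ]
}}

```text
clock: 15.35
position: [0.5372, -0.0154, 0.188]
eef_rot: [-3.119, -0.377, 0.001]
contact_force: [1.2, 0.8, -0.5]
grip_width: 0.994
finger_force: 0.0
```

>>> {"name": "move_arm", "arguments": {
  "increments": [
    {"xyz":[0.0017,-0.0464,0],"yaw":0,"gripper":1},
    {"xyz":[0.0017,-0.0464,0],"yaw":0,"gripper":1},
    {"xyz":[0.0017,-0.0464,0],"yaw":0,"gripper":1},
    {"xyz":[0.0017,-0.0464,0],"yaw":0,"gripper":1},
    {"xyz":[0.0017,-0.0464,0],"yaw":0,"gripper":1}
  ]
}}

```text
clock: 15.85
position: [0.4892, 0.2117, 0.1864]
eef_rot: [3.118, 0.377, -0.004]
contact_force: [-0.0, 0.4, 0.5]
grip_width: 1.003
finger_force: 0.0
```

>>> {"name": "move_arm", "arguments": {
  "increments": [
    {"xyz":[0.0017,-0.0464,0],"yaw":0,"gripper":1},
    {"xyz":[0.0017,-0.0464,0],"yaw":0,"gripper":1},
    {"xyz":[0,-0.03,0],"yaw":0,"gripper":1},
    {"xyz":[0,-0.015,0],"yaw":0,"gripper":1},
    {"xyz":[0,0,0],"yaw":0,"gripper":1}
  ]
}}

```text
clock: 16.35
position: [0.46, 0.3459, 0.1866]
eef_rot: [3.117, 0.381, -0.004]
contact_force: [-0.4, -0.0, -0.2]
grip_width: 0.997
finger_force: 0.0
```

```bash
cat > t.py <<'E'
from h import *
for _ in range(3): p,d,K=snap('wrist')
p,d,K=snap('wrist'); s=bot.observe(); print(s['position'])
U,V=np.meshgrid(np.arange(560),np.arange(420)); P=pts(d,K,U,V)
for t in spotter.cut_out('wrist','wax_tin')[:2]:
    q=P[t['mask']&(d>0)]; k=(q[:,2]>.045)&(q[:,2]<.056); print('tin',t['score'],np.round(t['extent']),cv2.minEnclosingCircle((q[k,:2]*1000).astype(np.float32)) if k.any() else 0,q[k].mean(0))
go(.4624,.3466,.055)
E
python3 t.py
```

```text
[0.46168357 0.34348046 0.18773795]
tin 0.63 [275. 200.  72.  73.] ((461.7662658691406, 346.32684326171875), 32.94452667236328) [0.46319523 0.34687801 0.05043772]
at [0.4618 0.3435 0.188 ] yaw 0.239 clk 16.6 shift [ 0.0014 -0.0029  0.133 ]
```

>>> {"name": "move_arm", "arguments": {
  "increments": [
    {"xyz":[0.0008,-0.0028,0.03],"yaw":0,"gripper":1},
    {"xyz":[0,0,0.04],"yaw":0,"gripper":1},
    {"xyz":[0,0,0.02],"yaw":0,"gripper":1},
    {"xyz":[0,0,0.01],"yaw":0,"gripper":1},
    {"xyz":[0,0,0],"yaw":0,"gripper":1}
  ]
}}

```text
clock: 17.1
position: [0.461, 0.3465, 0.0869]
eef_rot: [3.118, 0.375, -0.004]
contact_force: [-0.4, 0.5, -0.2]
grip_width: 1.004
finger_force: 0.0
```

>>> {"name": "move_arm", "arguments": {
  "increments": [
    {"xyz":[0,0,0.02],"yaw":0,"gripper":1},
    {"xyz":[0,0,0.016],"yaw":0,"gripper":1},
    {"xyz":[0,0,0.01],"yaw":0,"gripper":1},
    {"xyz":[0,0,0],"yaw":0,"gripper":1},
    {"xyz":[0,0,0],"yaw":0,"gripper":1}
  ]
}}

```text
clock: 17.6
position: [0.4616, 0.3479, 0.0427]
eef_rot: [-3.119, -0.377, -0.0]
contact_force: [0.1, 0.1, -0.2]
grip_width: 1.001
finger_force: 0.0
```

>>> {"name": "move_arm", "arguments": {
  "increments": [
    {"xyz":[0,0,0],"yaw":0,"gripper":0.3},
    {"xyz":[0,0,0],"yaw":0,"gripper":0},
    {"xyz":[0,0,0],"yaw":0,"gripper":0},
    {"xyz":[0,0,0],"yaw":0,"gripper":0},
    {"xyz":[0,0,0],"yaw":0,"gripper":0}
  ],
  "newtons": 40
}}

```text
clock: 18.1
position: [0.4624, 0.3484, 0.0437]
eef_rot: [-3.118, -0.377, -0.003]
contact_force: [-0.4, -1.0, 5.8]
grip_width: 0.751
finger_force: 44.9
```

>>> {"name": "move_arm", "arguments": {
  "increments": [
    {"xyz":[0,0,-0.02],"yaw":0,"gripper":0},
    {"xyz":[0,0,-0.04],"yaw":0,"gripper":0},
    {"xyz":[0,0,-0.045],"yaw":0,"gripper":0},
    {"xyz":[-0.0105,0.0458,-0.01],"yaw":0,"gripper":0},
    {"xyz":[-0.0105,0.0458,0],"yaw":0,"gripper":0}
  ]
}}

```text
clock: 18.6
position: [0.4645, 0.2545, 0.1609]
eef_rot: [-3.117, -0.382, -0.01]
contact_force: [1.6, -1.6, -2.0]
grip_width: 0.749
finger_force: 44.9
```

>>> {"name": "move_arm", "arguments": {
  "increments": [
    {"xyz":[-0.0105,0.0458,0],"yaw":0,"gripper":0},
    {"xyz":[-0.0105,0.0458,0],"yaw":0,"gripper":0},
    {"xyz":[-0.0105,0.0458,0],"yaw":0,"gripper":0},
    {"xyz":[-0.0105,0.0458,0],"yaw":0,"gripper":0},
    {"xyz":[-0.0105,0.0458,0],"yaw":0,"gripper":0}
  ]
}}

```text
clock: 19.1
position: [0.466, 0.0172, 0.1573]
eef_rot: [-3.119, -0.378, -0.0]
contact_force: [1.7, -1.0, -1.1]
grip_width: 0.754
finger_force: 44.9
```

>>> {"name": "move_arm", "arguments": {
  "increments": [
    {"xyz":[-0.0105,0.0458,0],"yaw":0,"gripper":0},
    {"xyz":[-0.0105,0.0458,0],"yaw":0,"gripper":0},
    {"xyz":[-0.0105,0.0458,0],"yaw":0,"gripper":0},
    {"xyz":[-0.0105,0.0458,0],"yaw":0,"gripper":0},
    {"xyz":[-0.0105,0.0458,0],"yaw":0,"gripper":0}
  ]
}}

```text
clock: 19.6
position: [0.4697, -0.2178, 0.1573]
eef_rot: [-3.119, -0.377, -0.0]
contact_force: [0.1, 0.0, -1.5]
grip_width: 0.753
finger_force: 44.9
```

>>> {"name": "move_arm", "arguments": {
  "increments": [
    {"xyz":[-0.0105,0.0458,0],"yaw":0,"gripper":0},
    {"xyz":[0,0,0.02],"yaw":0,"gripper":0},
    {"xyz":[0,0,0.02],"yaw":0,"gripper":0},
    {"xyz":[0,0,0.01],"yaw":0,"gripper":0},
    {"xyz":[0,0,0],"yaw":0,"gripper":0}
  ]
}}

```text
clock: 20.1
position: [0.4695, -0.2619, 0.1052]
eef_rot: [-3.116, -0.377, 0.005]
contact_force: [-0.6, 1.3, -2.2]
grip_width: 0.753
finger_force: 45.1
```

```bash
cat > k3.py <<'E'
from h import *
for _ in range(5): p,d,K=snap('wrist')
p,d,K=snap('wrist','k3.png'); s=bot.observe(); r=R.from_rotvec(s['eef_rot']); print(s['contact_force'],s['grip_width'])
go(.4717,-.2627,.0577)
hsv=cv2.cvtColor(p,cv2.COLOR_RGB2HSV).astype(int); H,S,V=hsv[...,0],hsv[...,1],hsv[...,2]
red=(((H<8)|(H>172))&(S>150)&(V>100)).astype(np.uint8)
n,l,st,c=cv2.connectedComponentsWithStats(red)
for i in range(1,n):
    if st[i,4]>100:
        v,u=np.nonzero(l==i); q=pts(d,K,u,v,.014); t=r.inv().apply(q-s['position']); print(st[i],q.mean(0).round(4),'tool min',t.min(0)[:2].round(4),'max',t.max(0)[:2].round(4))
E
python3 k3.py
```

```text
[ 0.28414205  0.15810476 -1.83407137] 0.7530496336828649
at [ 0.4717 -0.2631  0.1086] yaw 0.241 clk 20.4 shift [ 0.     -0.0005  0.0509] 
[  50    0  146  126 1352] [ 0.5519 -0.1279  0.014 ] tool min [ 0.0715 -0.1535] max [ 0.1499 -0.0555]
[ 364    0   60  262 2382] [ 0.5507 -0.3334  0.014 ] tool min [-0.0371  0.0717] max [0.15   0.1003]
[429   0  22  28 562] [ 0.6362 -0.3335  0.014 ] tool min [0.1344 0.0995] max [0.15   0.1155]
[ 230   12  124   96 4107] [ 0.586  -0.2453  0.014 ] tool min [ 0.0838 -0.0327] max [0.1431 0.0523]
[ 105   26   32   45 1137] [ 0.5647 -0.1308  0.014 ] tool min [ 0.1081 -0.1176] max [ 0.1349 -0.0954]
[ 407   28   67  235 1883] [ 0.5516 -0.3659  0.014 ] tool min [-0.0381  0.1052] max [0.1338 0.1316]
[  95  141   77  129 7508] [ 0.4551 -0.1507  0.014 ] tool min [-0.0442 -0.1434] max [ 0.0602 -0.0834]
[ 218  173  123   64 3150] [ 0.4873 -0.2607  0.014 ] tool min [-0.0149 -0.0474] max [0.0364 0.05  ]
[383 253  20  19 246] [ 0.4577 -0.3657  0.014 ] tool min [-0.0464  0.0885] max [-0.0299  0.1036]
```

>>> {"name": "move_arm", "arguments": {
  "increments": [
    {"xyz":[0.001,0.0007,0.01],"yaw":0,"gripper":0},
    {"xyz":[0,0,0.012],"yaw":0,"gripper":0},
    {"xyz":[0,0,0.01],"yaw":0,"gripper":0},
    {"xyz":[0,0,0.005],"yaw":0,"gripper":0},
    {"xyz":[0,0,0],"yaw":0,"gripper":0}
  ]
}}

```text
clock: 20.9
position: [0.471, -0.2627, 0.0686]
eef_rot: [-3.117, -0.377, 0.003]
contact_force: [0.5, 1.0, -1.6]
grip_width: 0.752
finger_force: 45.1
```

>>> {"name": "move_arm", "arguments": {
  "increments": [
    {"xyz":[0,0,0.005],"yaw":0,"gripper":0},
    {"xyz":[0,0,0.004],"yaw":0,"gripper":0},
    {"xyz":[0,0,0.003],"yaw":0,"gripper":0},
    {"xyz":[0,0,0.001],"yaw":0,"gripper":0},
    {"xyz":[0,0,0],"yaw":0,"gripper":0}
  ]
}}

```text
clock: 21.4
position: [0.472, -0.2633, 0.0572]
eef_rot: [-3.119, -0.377, 0.0]
contact_force: [0.2, 0.5, -1.2]
grip_width: 0.751
finger_force: 45.1
```

```bash
python3 k3.py | head -2
```

```text
[ 0.06541141  0.84118258 -1.84872526] 0.7508870693204323
at [ 0.4722 -0.2635  0.0575] yaw 0.241 clk 21.7 shift [-0.0003 -0.0009 -0.0002]
```

>>> {"name": "move_arm", "arguments": {
  "increments": [
    {"xyz":[0,0,0.001],"yaw":0,"gripper":0},
    {"xyz":[0,0,0],"yaw":0,"gripper":0},
    {"xyz":[0,0,0.001],"yaw":0,"gripper":0},
    {"xyz":[0,0,0],"yaw":0,"gripper":0},
    {"xyz":[0,0,0],"yaw":0,"gripper":0}
  ]
}}

```text
clock: 22.2
position: [0.4722, -0.2635, 0.0561]
eef_rot: [3.119, 0.377, 0.0]
contact_force: [-2.7, 0.8, 3.9]
grip_width: 0.754
finger_force: 45.9
```

>>> {"name": "move_arm", "arguments": {
  "increments": [
    {"xyz":[0,0,0],"yaw":0,"gripper":0.7},
    {"xyz":[0,0,0],"yaw":0,"gripper":1},
    {"xyz":[0,0,0],"yaw":0,"gripper":1},
    {"xyz":[0,0,-0.03],"yaw":0,"gripper":1},
    {"xyz":[0,0,-0.05],"yaw":0,"gripper":1}
  ]
}}

```text
clock: 22.7
position: [0.4693, -0.2615, 0.1319]
eef_rot: [-3.113, -0.377, 0.01]
contact_force: [1.1, -0.8, 0.7]
grip_width: 1.0
finger_force: 0.0
```

```bash
python3 t.py
```

```text
[ 0.47321953 -0.26421259  0.13733182]
tin 0.91 [276. 223.  91.  91.] ((490.052978515625, -258.76812744140625), 26.389432907104492) [ 0.49953357 -0.25598899  0.05337178]
at [ 0.4722 -0.2635  0.1355] yaw 0.241 clk 22.95 shift [ 0.1359 -0.5949  0.0803]
```

>>> {"name": "move_arm", "arguments": {
  "increments": [
    {"xyz":[0.0075,-0.0436,-0.03],"yaw":0,"gripper":1},
    {"xyz":[0.0075,-0.0436,-0.02],"yaw":0,"gripper":1},
    {"xyz":[0.0075,-0.0436,0],"yaw":0,"gripper":1},
    {"xyz":[0.0075,-0.0436,0],"yaw":0,"gripper":1},
    {"xyz":[0.0075,-0.0436,0],"yaw":0,"gripper":1}
  ]
}}

```text
clock: 23.45
position: [0.4553, -0.0438, 0.1817]
eef_rot: [-3.118, -0.376, 0.004]
contact_force: [1.3, 0.4, 0.1]
grip_width: 0.999
finger_force: 0.0
```

>>> {"name": "move_arm", "arguments": {
  "increments": [
    {"xyz":[0.0075,-0.0436,0],"yaw":0,"gripper":1},
    {"xyz":[0.0075,-0.03,0],"yaw":0,"gripper":1},
    {"xyz":[0,-0.014,0],"yaw":0,"gripper":1},
    {"xyz":[0,0,0],"yaw":0,"gripper":1}
  ]
}}

```text
clock: 23.85
position: [0.4492, 0.0443, 0.182]
eef_rot: [-3.118, -0.382, 0.004]
contact_force: [-0.5, -0.5, 0.2]
grip_width: 1.002
finger_force: 0.0
```

```bash
cat > ta.py <<'E'
from h import *
for _ in range(3): p,d,K=snap('wrist')
p,d,K=snap('wrist','k4.png'); s=bot.observe(); print(s['position'])
U,V=np.meshgrid(np.arange(560),np.arange(420)); P=pts(d,K,U,V)
hsv=cv2.cvtColor(p,cv2.COLOR_RGB2HSV).astype(int)
for t in spotter.cut_out('wrist','tape_measure')[:2]:
    q=P[t['mask']&(d>0)]; k=(q[:,2]>.058)&(q[:,2]<.074); rr=cv2.minAreaRect((q[k,:2]*1000).astype(np.float32))
    print('tape',t['score'],np.round(t['extent']),k.sum(),rr,q[k].mean(0),'box',cv2.boxPoints(rr).round(1).tolist(), np.percentile(q[:,2],[5,50,95]))
    k=(q[:,2]>.004)&(q[:,2]<.058); print(q[k].mean(0),k.sum()); rr=cv2.minAreaRect((q[q[:,2]>.01][:,:2]*1000).astype(np.float32)); print('all',rr)
E
python3 ta.py
```

```text
[0.45027957 0.04182312 0.18293313]
tape 0.79 [281. 201.  84.  48.] 2187 ((456.2153625488281, 38.03742218017578), (30.021312713623047, 60.24615478515625), 25.87668800354004) [0.45779852 0.03765192 0.06589317] box [[429.6000061035156, 58.599998474121094], [455.8999938964844, 4.400000095367432], [482.8999938964844, 17.5], [456.6000061035156, 71.69999694824219]] [0.01157786 0.0652382  0.06838029]
[0.46374867 0.04483782 0.03923993] 901
all ((456.7225036621094, 38.70677947998047), (31.502225875854492, 71.937744140625), 25.764141082763672)
```

>>> {"name": "move_arm", "arguments": {
  "increments": [
    {"xyz":[0,0,0],"yaw":-0.1484,"gripper":1},
    {"xyz":[0,0,0],"yaw":-0.1484,"gripper":1},
    {"xyz":[0,0,0],"yaw":-0.1484,"gripper":1},
    {"xyz":[0,0,0],"yaw":-0.1484,"gripper":1},
    {"xyz":[0,0,0],"yaw":-0.1484,"gripper":1}
  ]
}}

```text
clock: 24.6
position: [0.4505, 0.0419, 0.1833]
eef_rot: [2.767, 1.488, -0.0]
contact_force: [0.5, 0.6, -0.0]
grip_width: 1.002
finger_force: 0.0
```

>>> {"name": "move_arm", "arguments": {
  "increments": [
    {"xyz":[0,0,0],"yaw":-0.1484,"gripper":1},
    {"xyz":[0,0,0],"yaw":-0.1484,"gripper":1},
    {"xyz":[0,0,0],"yaw":-0.1484,"gripper":1},
    {"xyz":[0,0,0],"yaw":-0.1484,"gripper":1},
    {"xyz":[0,0,0],"yaw":-0.1484,"gripper":1}
  ]
}}

```text
clock: 25.1
position: [0.4505, 0.0419, 0.1833]
eef_rot: [2.039, 2.39, -0.0]
contact_force: [0.2, -0.1, -0.1]
grip_width: 0.998
finger_force: 0.0
```

>>> {"name": "move_arm", "arguments": {
  "increments": [
    {"xyz":[0,0,0],"yaw":-0.1484,"gripper":1},
    {"xyz":[0,0,0],"yaw":-0.1484,"gripper":1},
    {"xyz":[0,0,0],"yaw":0,"gripper":1},
    {"xyz":[0,0,0],"yaw":0,"gripper":1}
  ]
}}

```text
clock: 25.5
position: [0.4504, 0.0423, 0.1833]
eef_rot: [-1.676, -2.657, 0.0]
contact_force: [-0.2, -0.6, -0.1]
grip_width: 0.998
finger_force: 0.0
```

```bash
python3 ta.py; python3 -c "
from h import *; go(.4565,.039,.055,2.022)"
```

```text
[0.45037355 0.04286777 0.18338625]
tape 0.86 [281. 200.  34.  94.] 2019 ((455.6800537109375, 37.41443634033203), (30.438486099243164, 60.01267623901367), 24.724775314331055) [0.45488924 0.03932931 0.0661715 ] box [[429.29998779296875, 58.29999923706055], [454.3999938964844, 3.799999952316284], [482.1000061035156, 16.5], [457.0, 71.0]] [0.0044432  0.06544651 0.06848037]
[0.4398041  0.06218769 0.03620387] 878
all ((453.96044921875, 39.65817642211914), (35.28667449951172, 68.20435333251953), 28.191728591918945)
at [0.4503 0.0429 0.1834] yaw 2.02 clk 25.75 shift [-0.0062  0.0038  0.1284] turn -0.002
```

>>> {"name": "move_arm", "arguments": {
  "increments": [
    {"xyz":[-0.006,0.0038,0.03],"yaw":0,"gripper":1},
    {"xyz":[0,0,0.03],"yaw":0,"gripper":1},
    {"xyz":[0,0,0.02],"yaw":0,"gripper":1},
    {"xyz":[0,0,0.01],"yaw":0,"gripper":1},
    {"xyz":[0,0,0],"yaw":0,"gripper":1}
  ]
}}

```text
clock: 26.25
position: [0.4552, 0.0394, 0.092]
eef_rot: [-1.668, -2.659, 0.002]
contact_force: [0.3, -0.6, 0.9]
grip_width: 0.997
finger_force: 0.0
```

>>> {"name": "move_arm", "arguments": {
  "increments": [
    {"xyz":[0,0,0.02],"yaw":0,"gripper":1},
    {"xyz":[0,0,0.016],"yaw":0,"gripper":1},
    {"xyz":[0,0,0.009],"yaw":0,"gripper":1},
    {"xyz":[0,0,0],"yaw":0,"gripper":0.7},
    {"xyz":[0,0,0],"yaw":0,"gripper":0.3}
  ]
}}

```text
clock: 26.75
position: [0.4571, 0.0393, 0.0494]
eef_rot: [1.668, 2.661, 0.001]
contact_force: [1.1, -0.1, 0.1]
grip_width: 0.699
finger_force: 0.0
```

>>> {"name": "move_arm", "arguments": {
  "increments": [
    {"xyz":[0,0,0],"yaw":0,"gripper":0},
    {"xyz":[0,0,0],"yaw":0,"gripper":-0.5},
    {"xyz":[0,0,0],"yaw":0,"gripper":-0.7},
    {"xyz":[0,0,0],"yaw":0,"gripper":-0.7},
    {"xyz":[0,0,0],"yaw":0,"gripper":-0.7}
  ],
  "newtons": 60
}}

```text
clock: 27.25
position: [0.4571, 0.0392, 0.0495]
eef_rot: [1.668, 2.661, 0.001]
contact_force: [-2.7, -1.1, 6.9]
grip_width: 0.341
finger_force: 58.9
```

```bash
python3 -c "
from h import *; s=bot.observe(); print(s['grip_width'],s['contact_force']); go(.455,-.1515,.2,.166)"
```

```text
0.3405392285883036 [-2.73385711 -1.1397256   6.88486232]
at [0.4571 0.0392 0.0495] yaw 2.022 clk 27.25 shift [-0.1708 -0.0848 -0.1505] turn -1.286
```

>>> {"name": "move_arm", "arguments": {
  "increments": [
    {"xyz":[0,0,-0.02],"yaw":0,"gripper":-0.7},
    {"xyz":[0,0,-0.04],"yaw":0,"gripper":-0.7},
    {"xyz":[0,0,-0.04],"yaw":-0.1429,"gripper":-0.7},
    {"xyz":[0,0,-0.01],"yaw":-0.1429,"gripper":-0.7},
    {"xyz":[0,0,0],"yaw":-0.1429,"gripper":-0.7}
  ]
}}

```text
clock: 27.75
position: [0.4582, 0.0393, 0.1615]
eef_rot: [1.054, 2.954, 0.003]
contact_force: [-0.4, -0.5, -2.1]
grip_width: 0.343
finger_force: 59.9
```

>>> {"name": "move_arm", "arguments": {
  "increments": [
    {"xyz":[0,0,0],"yaw":-0.1429,"gripper":-0.7},
    {"xyz":[0,0,0],"yaw":-0.1429,"gripper":-0.7},
    {"xyz":[0,0,0],"yaw":-0.1429,"gripper":-0.7},
    {"xyz":[0,0,0],"yaw":-0.1429,"gripper":-0.7},
    {"xyz":[0,0,0],"yaw":-0.1429,"gripper":-0.7}
  ]
}}

```text
clock: 28.25
position: [0.4561, 0.0394, 0.1581]
eef_rot: [0.046, -3.141, -0.0]
contact_force: [0.2, 0.3, -1.7]
grip_width: 0.347
finger_force: 59.8
```

>>> {"name": "move_arm", "arguments": {
  "increments": [
    {"xyz":[0,0,0],"yaw":-0.1429,"gripper":-0.7},
    {"xyz":[0.007,-0.045,0],"yaw":0,"gripper":-0.7},
    {"xyz":[0.007,-0.045,0],"yaw":0,"gripper":-0.7},
    {"xyz":[0.007,-0.045,0],"yaw":0,"gripper":-0.7},
    {"xyz":[0.007,-0.035,0],"yaw":0,"gripper":-0.7}
  ]
}}

```text
clock: 28.75
position: [0.4566, -0.1351, 0.1584]
eef_rot: [-0.26, 3.131, -0.001]
contact_force: [0.1, -0.3, -2.4]
grip_width: 0.342
finger_force: 60.1
```

>>> {"name": "move_arm", "arguments": {
  "increments": [
    {"xyz":[0,-0.017,0],"yaw":0,"gripper":-0.7},
    {"xyz":[0,0,0.02],"yaw":0,"gripper":-0.7},
    {"xyz":[0,0,0.02],"yaw":0,"gripper":-0.7},
    {"xyz":[0,0,0],"yaw":0,"gripper":-0.7},
    {"xyz":[0,0,0],"yaw":0,"gripper":-0.7}
  ]
}}

```text
clock: 29.25
position: [0.4594, -0.1491, 0.1182]
eef_rot: [0.261, -3.129, -0.001]
contact_force: [0.0, 0.4, -1.4]
grip_width: 0.338
finger_force: 60.1
```

```bash
python3 k3.py; python3 -c "
from h import *; go(.4603,-.1501,.0635,.166)"
```

```text
[-0.10698075  0.77571584 -2.36043821] 0.3388078644179903
at [ 0.4603 -0.1498  0.1194] yaw -2.975 clk 29.55 shift [ 0.0076 -0.1132  0.0617] 
[  0 142  25  11 103] [ 0.4403 -0.3661  0.014 ] tool min [ 0.0511 -0.2176] max [ 0.0588 -0.1997]
[ 238  143   77   78 2241] [ 0.4242 -0.1592  0.014 ] tool min [-0.0049 -0.0337] max [0.058  0.0294]
[ 102  161   93   87 1341] [ 0.4635 -0.2454  0.014 ] tool min [-0.0294 -0.1412] max [ 0.0441 -0.0698]
[  1 163  17  21 216] [ 0.4622 -0.3683  0.014 ] tool min [ 0.0265 -0.2208] max [ 0.0426 -0.2108]
[  2 253  27  34 635] [ 0.5497 -0.371   0.014 ] tool min [-0.0673 -0.2421] max [-0.035  -0.2243]
[ 40 255  31  37 765] [ 0.5453 -0.3358  0.014 ] tool min [-0.0723 -0.2075] max [-0.0369 -0.1866]
at [ 0.4603 -0.1498  0.1194] yaw -2.975 clk 29.55 shift [ 0.0002 -0.0002  0.0559] turn 0.000
```

View pics/k3.png

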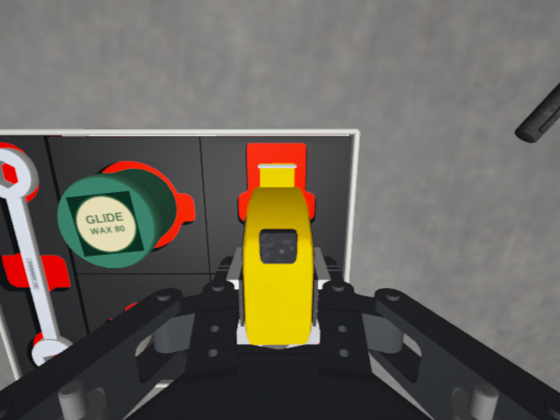

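>>> {"name": "move_arm", "arguments": {
  "increments": [
    {"xyz":[0.0005,-0.0012,0.012],"yaw":0,"gripper":-0.7},
    {"xyz":[0,0,0.012],"yaw":0,"gripper":-0.7},
    {"xyz":[0,0,0.01],"yaw":0,"gripper":-0.7},
    {"xyz":[0,0,0.006],"yaw":0,"gripper":-0.7},
    {"xyz":[0,0,0],"yaw":0,"gripper":-0.7}
  ]
}}

```text
clock: 30.05
position: [0.4582, -0.1505, 0.0766]
eef_rot: [0.26, -3.128, -0.002]
contact_force: [-0.8, -0.2, -2.4]
grip_width: 0.343
finger_force: 60.3
```

>>> {"name": "move_arm", "arguments": {
  "increments": [
    {"xyz":[0,0,0.006],"yaw":0,"gripper":-0.7},
    {"xyz":[0,0,0.004],"yaw":0,"gripper":-0.7},
    {"xyz":[0,0,0.003],"yaw":0,"gripper":-0.7},
    {"xyz":[0,0,0.002],"yaw":0,"gripper":-0.7},
    {"xyz":[0,0,0],"yaw":0,"gripper":-0.7}
  ]
}}

```text
clock: 30.55
position: [0.4596, -0.1511, 0.0637]
eef_rot: [-0.261, 3.13, -0.0]
contact_force: [0.3, 0.6, -2.0]
grip_width: 0.336
finger_force: 60.3
```

>>> {"name": "move_arm", "arguments": {
  "increments": [
    {"xyz":[0,0,0],"yaw":0,"gripper":-0.7},
    {"xyz":[0,0,0.001],"yaw":0,"gripper":-0.7},
    {"xyz":[0,0,0],"yaw":0,"gripper":-0.7},
    {"xyz":[0,0,0],"yaw":0,"gripper":-0.7}
  ]
}}

```text
clock: 30.95
position: [0.4597, -0.1512, 0.0635]
eef_rot: [-0.261, 3.13, -0.001]
contact_force: [-5.8, 1.4, 10.7]
grip_width: 0.348
finger_force: 61.7
```

>>> {"name": "move_arm", "arguments": {
  "increments": [
    {"xyz":[0,0,0],"yaw":0,"gripper":0},
    {"xyz":[0,0,0],"yaw":0,"gripper":0.5},
    {"xyz":[0,0,0],"yaw":0,"gripper":0.7},
    {"xyz":[0,0,-0.02],"yaw":0,"gripper":0.7},
    {"xyz":[0,0,-0.045],"yaw":0,"gripper":0.7}
  ]
}}

```text
clock: 31.45
position: [0.4562, -0.1496, 0.1238]
eef_rot: [0.26, -3.123, -0.007]
contact_force: [-0.1, -0.5, 0.0]
grip_width: 0.849
finger_force: 0.0
```

>>> {"name": "move_arm", "arguments": {
  "increments": [
    {"xyz":[0,0,-0.045],"yaw":0,"gripper":0.7},
    {"xyz":[0,0,-0.04],"yaw":0,"gripper":0.7},
    {"xyz":[-0.04,0,-0.02],"yaw":0,"gripper":0.7},
    {"xyz":[-0.04,0,0],"yaw":0,"gripper":0.7},
    {"xyz":[-0.04,0,0],"yaw":0,"gripper":0.7}
  ]
}}

```text
clock: 31.95
position: [0.5798, -0.1312, 0.2341]
eef_rot: [-0.26, 3.128, -0.002]
contact_force: [0.5, 0.0, -0.1]
grip_width: 0.849
finger_force: 0.0
```

```bash
python3 - <<'E'
from h import *
for _ in range(5): p,d,K=snap('wrist')
p,d,K=snap('wrist','fin.png'); s=bot.observe(); print(s['clock'],s['position'])
U,V=np.meshgrid(np.arange(560),np.arange(420)); P=pts(d,K,U,V)
for n in ['flange','star_knob','wax_tin','tape_measure']:
    for r in spotter.cut_out('wrist',n)[:2]:
        q=P[r['mask']&(d>0)]; top=q[q[:,2]>np.percentile(q[:,2],95)-.006]; A=np.c_[top[:,:2],np.ones(len(top))]
        print(n,round(r['score'],2),np.round(r['extent']),q.mean(0).round(3),np.percentile(q[:,2],[5,50,95]).round(4),'top',top.mean(0).round(4),len(top),'slope',np.linalg.lstsq(A,top[:,2],rcond=None)[0][:2].round(3))
p,d,K=snap('top'); P=pts(d,K,U,V)
for n in ['screw_cup','spanner','wax_tin','tape_measure','flange','star_knob']:
    for r in spotter.cut_out('top',n)[:1]: print('top',n,np.round(r['extent']),np.median(P[r['mask']],0).round(3))
E
```

```text
32.25 [ 0.57707629 -0.13125262  0.23215212]
flange 0.79 [279. 177.  80.  69.] [ 0.561 -0.136  0.023] [0.0184 0.0211 0.0335] top [ 0.5626 -0.1363  0.0327] 715 slope [ 0.012 -0.   ]
star_knob 0.77 [181. 177.  46.  42.] [ 0.579 -0.243  0.031] [0.0234 0.027  0.0598] top [ 0.5808 -0.2448  0.0632] 78 slope [ 0.496 -0.83 ]
wax_tin 0.74 [162.  64.  84.  78.] [ 0.472 -0.261  0.06 ] [0.0347 0.0628 0.0642] top [ 0.4713 -0.2636  0.0629] 4337 slope [-0.001 -0.007]
wax_tin 0.27 [181. 176.  39.  44.] [ 0.58  -0.243  0.031] [0.0223 0.0269 0.06  ] top [ 0.5808 -0.2449  0.0632] 80 slope [ 0.463 -0.795]
tape_measure 0.7 [280.  72.  35.  88.] [ 0.462 -0.151  0.074] [0.0225 0.0799 0.0825] top [ 0.4599 -0.1499  0.0806] 2155 slope [ 0.011 -0.025]
tape_measure 0.67 [278.  68. 111. 118.] [ 0.449 -0.155  0.022] [0.0137 0.0239 0.0254] top [ 0.4496 -0.1544  0.0242] 7654 slope [0.002 0.   ]
top screw_cup [222. 218.  24.  26.] [0.553 0.2   0.023]
top spanner [424. 243.  10.  24.] [ 0.471 -0.354  0.024]
top tape_measure [350. 252.  12.  28.] [ 0.453 -0.147  0.078]
top flange [341. 218.  29.  15.] [ 0.552 -0.106  0.021]
top star_knob [385. 245.  17.  23.] [ 0.476 -0.242  0.061]
```

View pics/fin.png

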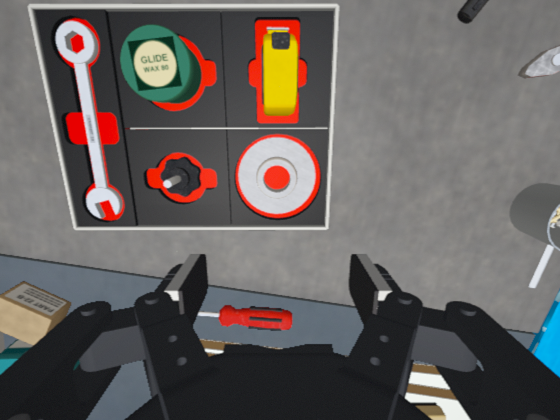

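All four stand level in their wells: knob (178,180), flange (278,177), tin (160,65), tape (280,70). The top heights match the 14 mm floor plus each item's height, and the spanner and cup haven't moved.

```bash
python3 -c "
from h import *; print(order.hand_in())"
```

```text
the job is handed in; nothing more can be done
None
```

The flange, star knob, wax tin and tape measure are each in their own wells, level and down on the floor; the spanner and screw cup were left where they were, and the job is handed in at about 33 s on the clock.

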